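Sort the vegetables into the steamer tiers

TASK

Load the steamer: set both turnips in the deep tier and both chunks of corn in the shallow tier, and put the garlic bulb, which is not for steaming, in the small wooden dish. Stand each one upright, as it stands now, on the floor of its tier or dish, none on top of another, and let go of it. Leave the salt cellar and the trivet with its fork where they are.

Things in the scene. Friction and masses are not known exactly. Their poses are not given: they have to be found in the camera images.
- turnip_a: turnip (one of two alike): squat, pale with a mauve shoulder and a short green stalk stub on top. 55 mm across, body 49 mm high, stub 12 mm thick and up to 59 mm. Round about its z axis; straight-sided for gripping from 17 to 37 mm above its underside. Origin: centre of its underside, z up. About 80 g, stands loose on the counter
- turnip_b: turnip (one of two alike): squat, pale with a mauve shoulder and a short green stalk stub on top. 55 mm across, body 49 mm high, stub 12 mm thick and up to 59 mm. Round about its z axis; straight-sided for gripping from 17 to 37 mm above its underside. Origin: centre of its underside, z up. About 80 g, stands loose on the counter
- corn_a: chunk of corn cob (one of two alike), standing on its cut end: upright kernelled cylinder with flat ends, 44 mm across, 50 mm high. Origin: centre of its underside, z up along the cob. About 60 g, stands loose on the counter
- corn_b: chunk of corn cob (one of two alike), standing on its cut end: upright kernelled cylinder with flat ends, 44 mm across, 50 mm high. Origin: centre of its underside, z up along the cob. About 60 g, stands loose on the counter
- garlic: garlic bulb: whitish, ribbed, narrowing to a thin neck. 45 mm across, bulb 42 mm high to the shoulder, neck tip at 60 mm. Round about its z axis; straight-sided for gripping from 14 to 34 mm above its underside. Origin: centre of its underside, z up. About 50 g, stands loose on the counter
- deep_tier: deep tier of the steamer: open round brushed-steel basket with a flat perforated floor, fixed to the counter. 160 mm outer diameter, 152 mm inside, rim 55 mm high, inner floor 5 mm above its origin. Two wire loop handles, at its +y and -y sides, reach 108 mm from the centre at 41 mm height. Origin: centre of its underside, z up
- shallow_tier: shallow tier of the steamer: same round brushed-steel basket without handles, fixed to the counter. 160 mm outer diameter, 152 mm inside, rim 32 mm high, inner floor 5 mm above its origin. Origin: centre of its underside, z up
- garlic_dish: small dark wooden dish, fixed to the counter: round, 120 mm outer diameter at the rim, 104 mm at the foot, wall 5 mm, rim 22 mm high, flat inner floor about 94 mm across, 6 mm above its origin. Origin: centre of its underside, z up
- salt_cellar: bystander: white ceramic salt cellar with a closed lid hinged on a brass pin, 72 mm across, 66 mm high, loose. Origin: centre of its underside, z up
- trivet: bystander: grey stone trivet, 100 x 100 x 16 mm, with a wooden fork about 220 mm long leaning on its +y edge, tines over the stone, handle end on the counter out to (100, 140) mm in the stone's x, y (one body with it, up to 35 mm high), loose. Origin: centre of the stone's underside, z up
Mind the look-alikes: they are no part of the job. What is shaped like the corn_b but blue, red or turquoise is not meant.

How it is judged:
At the end, for the whole second after the job is handed in: Both turnips stand in the deep tier and both corn chunks in the shallow tier (centre within 60 mm of its axis, underside under 13 mm above its underside), the garlic in the dish (within 40 mm, under 14 mm), all within 0.3 rad of upright, released and at rest (horizontal distance between each of turnip_a, turnip_b and deep_tier below 0.06 m and z of each of turnip_a, turnip_b in the frame of deep_tier below 0.013 m and angle between each of turnip_a, turnip_b, corn_a, corn_b, garlic's own z axis and vertical below 0.3 rad and linear speed of each of turnip_a, turnip_b, corn_a, corn_b, garlic below 0.02 m/s and horizontal distance between each of corn_a, corn_b and shallow_tier below 0.06 m and z of each of corn_a, corn_b in the frame of shallow_tier below 0.013 m and horizontal distance between garlic and garlic_dish below 0.04 m and z of garlic in the frame of garlic_dish below 0.014 m); the robot touches nothing.
It fails at once if the salt cellar is pushed or tipped (moved over 25 mm or tilted over 0.3 rad) (distance of salt_cellar from where it was at the start of the episode above 0.025 m or angle between salt_cellar's own z axis and vertical above 0.3 rad).
It fails at once if the trivet with its fork is pushed or tipped (moved over 25 mm or tilted over 0.3 rad) (distance of trivet from where it was at the start of the episode above 0.025 m or angle between trivet's own z axis and vertical above 0.3 rad).
It also fails if it takes over 136 s, if anything falls off the work surface, if the arm or the gripper's body presses on something with over 40 N, if the wrist force passes 120 N, or if a joint passes its speed limit or range.

ROBOT

A 7-joint arm with a two-finger parallel gripper is mounted at the origin on the work surface. World frame = base frame: x ahead of the robot, y to its left, z up, the work surface at z = 0. Lengths are in m, angles in rad, forces in N, time in s.
With the tool pointing down it reaches from about 0.4 to 0.85 m from the base axis. Payload 10.4 kg.
Tool frame: the origin (TCP) lies on the centre line of the jaws, within the pads' length; the fingertips stand 14 mm ahead of it and the grasp point (between the pads) lies 5 mm behind it (robot.tip_reach is the z of the fingertips in the tool frame, in m); z points along the fingers, y is the direction in which the jaws open and shut (so a half turn about z gives the same grasp; the last joint's range is limited). The gripper opens to 85 mm and grips with 20 to 120 N. Pads are 22 mm wide; open, the fingers measure 114 mm over their backs; the gripper's body (76 mm by 85 mm) begins 54 mm behind the grasp point. The pads swing forward as they close: fully open they stand 13 mm farther back than shut.
Start: joints at [-1.317, 0.332, -0.065, 1.46, 0.022, 1.35, -0.088], TCP at [0.171, 0.601, 0.215] pointing down, gripper open.
Joint ranges: [-2.6, 2.6], [-0.5, 2.12], [-1.47, 1.34], [0.16, 2.42], [-1.27, 4.41], [0.06, 2.06], [-2.6, 2.6]. Speed limits (rad/s): [2.22, 2.22, 2.79, 2.79, 3.14, 3.14, 3.14].

INTERFACE

Orientations are given as a unit quaternion [x, y, z, w].
In Python, from cell import robot gives the robot as it stands.
- The arm moves only by the shell command python3 -m handwheel 'ROWS' [FORCE]. ROWS is JSON, a list of rows, each an object of numbers: "dx", "dy", "dz": the shift along the world's x, y, z as a fraction of full scale; "wx", "wy", "wz": the turn, a rotation vector about the world's x, y, z as a fraction of full scale; "fingers": the opening, from -1 (shut) to 1 (fully open). In form: [{"dx": .., "dy": .., "dz": .., "wx": .., "wy": .., "wz": .., "fingers": ..}, ...]. A call has 1 to 20 rows; each row shifts and turns the commanded pose from where the row before left it; what a row does not reach is not made up. Full scale, the value 1, is 30 cm for a shift and pi/2 rad for a turn. A row lasts 1/8 s, in which the tool goes at most 62.5 mm and 10.7 degrees, less where a joint would pass 70% of its speed; a pose out of reach is approached as far as the arm can. A call with a number of a shift or a turn outside -1 to 1 is refused whole. A call with a gripper value outside its range is refused whole. The fingers move at their own pace and stop on an object; FORCE is the grip in N (left out, the last holds). Time passes only in rows, so rows that do not move let the fingers close. It gives the time, the measured TCP pose, the force and the opening at its end, in the units of the state.
- robot.observe(): the state, without advancing time (a new reading comes with each control period).
- robot.read_camera(name): name is "side" or "top" or "wrist"; returns a dict with "image" (384x512x3 uint8, red, green, blue), "K" (3x3 intrinsics, pixels), "k1" (the pictures are not rectified: a ray, as slopes to the right and down, at radius r is drawn at 1 + k1 r^2 times it, then the intrinsics apply), "extrinsics" (4x4, takes a point from world to camera coordinates). Camera axes: x right, y down, z forward; pixel columns grow to the right and rows downward; lengths in m; the calibration is good to about 2 mm. A picture is of the moment at which its call begins. There is no depth.
- robot.close_job(): hands the job in, once; it reports no verdict.
The state is a dict: "time": time; "joint_pos": joint angles; "joint_vel": joint speeds; "effort": joint torques, N m; "eef_pos": TCP position; "ee_rot": TCP orientation; "wrist_force": force on the tool from outside, world axes, zero at the start; "wrist_torque": the same for the moment, N m; "grip_width": finger opening in m.
Only numpy, scipy, OpenCV 4.12 (cv2) and the standard library are available. Lean on these libraries where they do the work, as an engineer would, in place of code of your own. Each camera call takes 0.05 s, during which the arm holds its last target.

## Working session

There is one attempt and no reset: what is moved stays moved. The work goes in short steps, Python scripts to look and compute and a shell command to move; the robot and the scene stay as the last step left them, time stands still between calls to the robot, and variables do not carry over. Pictures are saved under pics/ and viewed, and the job is handed in when it is done.

```bash
ls; mkdir -p pics; python3 - <<'E'
from cell import robot
import cv2,numpy as np
print(robot.observe())
for n in("top","side","wrist"):
    c=robot.read_camera(n);cv2.imwrite(f"pics/{n}0.png",c["image"][:,:,::-1]);print(n,c["K"].tolist(),c["k1"],np.round(c["extrinsics"],4).tolist())
E
```

```text
pics
{'time': 0.0, 'joint_pos': array([-1.31661058,  0.33282414, -0.06466423,  1.46092937,  0.02159078,
        1.34991315, -0.08850159]), 'joint_vel': array([ 0.00031854,  0.00145885, -0.00098498,  0.00028578, -0.00054048,
        0.00184183, -0.00117177]), 'effort': array([ 6.28218731e-04, -6.25453663e+01,  4.94075823e-02, -3.91587639e+01,
        1.62959093e-02,  1.01088127e-02, -4.86727160e-06]), 'eef_pos': array([0.17070652, 0.60082379, 0.21395137]), 'ee_rot': array([ 1.37959771e-01,  9.90437593e-01, -6.86855832e-04, -6.13000838e-05]), 'wrist_force': array([-0.48032651,  0.4732343 , -0.60852972]), 'wrist_torque': array([-0.00618928,  0.00832794, -0.020084  ]), 'grip_width': 0.08547005614393728}
top [[398.96919398658554, 0.0, 267.10813151126354], [0.0, 398.96919398658554, 196.5636746909695], [0.0, 0.0, 1.0]] -0.12686783594783618 [[-0.0254, -0.9997, 0.0054, 0.0295], [-0.9763, 0.0236, -0.2151, 0.5301], [0.2149, -0.0107, -0.9766, 0.9045], [0.0, 0.0, 0.0, 1.0]]
side [[427.6104157051337, 0.0, 259.3267851393771], [0.0, 427.6104157051337, 189.95557472830325], [0.0, 0.0, 1.0]] -0.07481766007990304 [[0.7736, -0.6333, 0.0208, -0.3963], [-0.3885, -0.5, -0.774, 0.2479], [0.5006, 0.5908, -0.6328, 0.8119], [0.0, 0.0, 0.0, 1.0]]
wrist [[283.4832498541329, 0.0, 259.6513960586631], [0.0, 283.4832498541329, 193.74010605637304], [0.0, 0.0, 1.0]] -0.048144603173726895 [[0.2733, 0.9619, -0.0019, -0.6245], [0.9278, -0.2631, 0.2644, -0.0339], [0.2539, -0.074, -0.9644, 0.3794], [0.0, 0.0, 0.0, 1.0]]
```

View pics/top0.png

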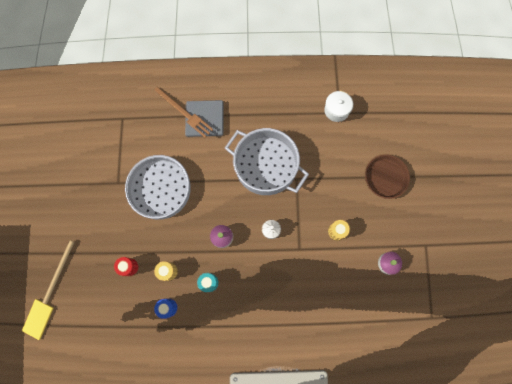

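View pics/side0.png

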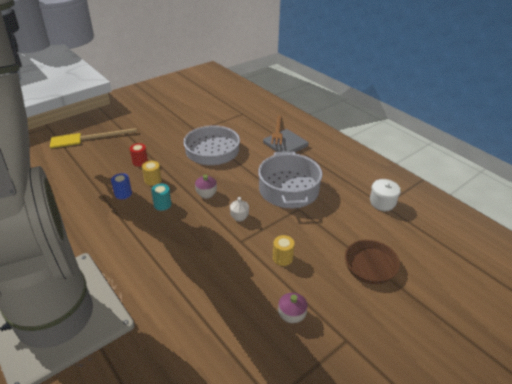

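View pics/wrist0.png

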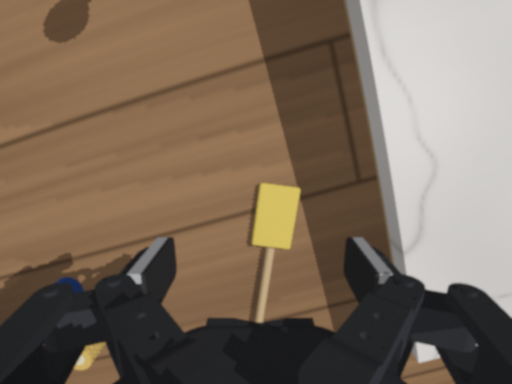

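Candidates in the top view:
- **Corn:** yellow (166,271) and yellow (340,230). The look-alikes are red (126,266), turquoise (207,282) and blue (165,308), so I choose the two yellow ones.
- **Turnips:** (221,236) and (391,263).
- **Garlic:** (271,229). The white salt cellar at (339,106) is the bystander.

Next I'll take a close crop and measure positions.

```bash
cat > h.py <<'E'
import cv2,numpy as np
from cell import robot
def cam(n):
    return robot.read_camera(n)
def undist(c,p):
    K=c["K"];d=np.array([c["k1"],0,0,0,0.])
    return cv2.undistortPoints(np.array(p,float).reshape(-1,1,2),K,d).reshape(-1,2)
def ray(c,p):
    s=undist(c,p)[0];E=c["extrinsics"];R=E[:3,:3]
    return -R.T@E[:3,3],R.T@np.array([s[0],s[1],1])
def plane(c,p,z):
    o,d=ray(c,p);return o+d*(z-o[2])/d[2]
def proj(c,P):
    E=c["extrinsics"];r,_=cv2.Rodrigues(E[:3,:3])
    return cv2.projectPoints(np.array(P,float).reshape(-1,1,3),r,E[:3,3],c["K"],np.array([c["k1"],0,0,0,0.]))[0].reshape(-1,2)
def tri(c1,p1,c2,p2):
    o1,d1=ray(c1,p1);o2,d2=ray(c2,p2)
    t=np.linalg.lstsq(np.c_[d1,-d2],o2-o1,rcond=None)[0]
    a=o1+d1*t[0];b=o2+d2*t[1];return (a+b)/2,np.linalg.norm(a-b)
def blobs(c,lo,hi,mn=25):
    h=cv2.cvtColor(c["image"],cv2.COLOR_RGB2HSV)
    m=cv2.inRange(h,np.array(lo),np.array(hi));m=cv2.morphologyEx(m,cv2.MORPH_CLOSE,np.ones((3,3)))
    n,_,s,ce=cv2.connectedComponentsWithStats(m)
    return [(np.round(ce[i],1).tolist(),s[i].tolist()) for i in range(1,n) if s[i][4]>mn]
E
python3 - <<'E'
from h import *
for n in("top","side"):
    c=cam(n);im=c["image"]
    print(n)
    for k,lo,hi in(("yellow",(20,120,100),(32,255,255)),("mauve",(140,60,40),(178,255,200)),("white",(0,0,150),(179,60,255)),("grey",(90,0,70),(130,50,255))):
        print(k,[b for b in blobs(c,lo,hi) if 25<b[1][4]<6000])
    if n=="top":
        cr=im[140:325,100:420]
    else: cr=im[120:330,90:410]
    cv2.imwrite(f"pics/{n}_crop.png",cv2.resize(cr,None,fx=2.5,fy=2.5,interpolation=cv2.INTER_CUBIC)[:,:,::-1])
E
```

```text
top
yellow [([338.0, 230.1], [328, 220, 22, 20, 233]), ([166.1, 271.0], [154, 262, 23, 19, 246]), ([37.1, 319.0], [22, 299, 32, 41, 770])]
mauve [([220.7, 235.6], [210, 225, 23, 22, 366]), ([390.8, 262.7], [380, 252, 22, 23, 357])]
white [([337.6, 105.2], [324, 91, 29, 31, 665]), ([272.0, 159.9], [225, 128, 83, 65, 2311]), ([162.2, 185.9], [125, 155, 64, 64, 2370]), ([270.4, 229.0], [262, 220, 18, 19, 274]), ([340.0, 228.5], [336, 224, 9, 10, 71]), ([380.1, 264.3], [378, 256, 8, 17, 47]), ([122.3, 265.9], [118, 262, 9, 9, 65]), ([163.1, 270.5], [159, 266, 9, 10, 74]), ([206.1, 282.1], [201, 277, 11, 11, 93]), ([162.9, 308.3], [159, 304, 9, 9, 62]), ([276.1, 377.7], [230, 372, 97, 12, 960])]
grey [([208.7, 113.5], [187, 101, 36, 34, 762]), ([190.8, 131.4], [186, 125, 14, 11, 91]), ([266.3, 161.2], [226, 129, 82, 66, 3499]), ([157.5, 186.9], [125, 156, 65, 63, 3177])]
side
yellow [([64.8, 139.9], [49, 133, 33, 16, 369]), ([151.5, 173.5], [142, 160, 19, 26, 322]), ([282.8, 251.2], [273, 235, 22, 31, 471])]
mauve [([205.0, 182.8], [195, 177, 21, 12, 189]), ([292.4, 304.7], [279, 293, 28, 23, 455])]
white [([52.9, 0.8], [41, 0, 26, 3, 61]), ([227.9, 58.5], [222, 52, 13, 12, 43]), ([61.6, 81.4], [21, 58, 89, 49, 2228]), ([294.4, 74.2], [270, 64, 59, 26, 230]), ([216.2, 146.1], [194, 131, 45, 25, 555]), ([300.2, 182.9], [280, 162, 42, 29, 369]), ([262.4, 177.8], [259, 168, 11, 18, 30]), ([384.7, 188.2], [371, 179, 30, 21, 463]), ([159.7, 188.8], [155, 186, 10, 7, 56]), ([236.3, 206.1], [230, 197, 15, 16, 139]), ([283.3, 242.1], [280, 240, 8, 5, 34]), ([100.6, 287.1], [76, 254, 56, 71, 1065]), ([1.2, 320.0], [0, 314, 5, 12, 32]), ([17.4, 360.5], [0, 331, 48, 53, 1430])]
grey [([376.8, 97.3], [277, 0, 235, 167, 527]), ([212.2, 144.8], [185, 127, 54, 37, 1523]), ([289.5, 174.8], [259, 131, 62, 76, 3013])]
```

View pics/top_crop.png

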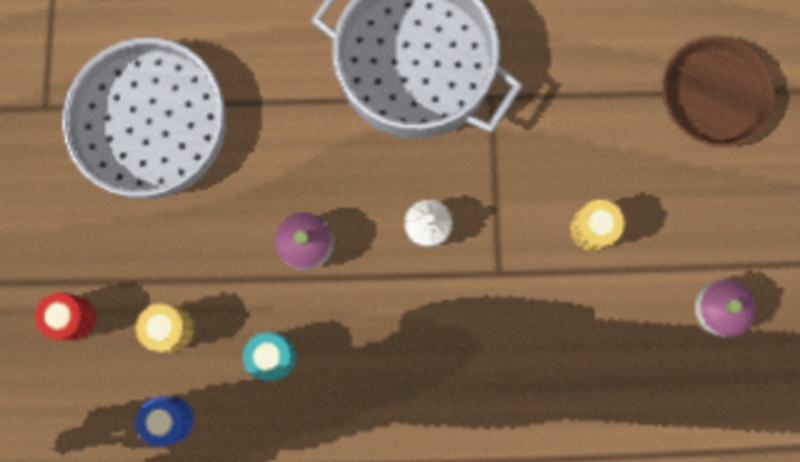

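View pics/side_crop.png

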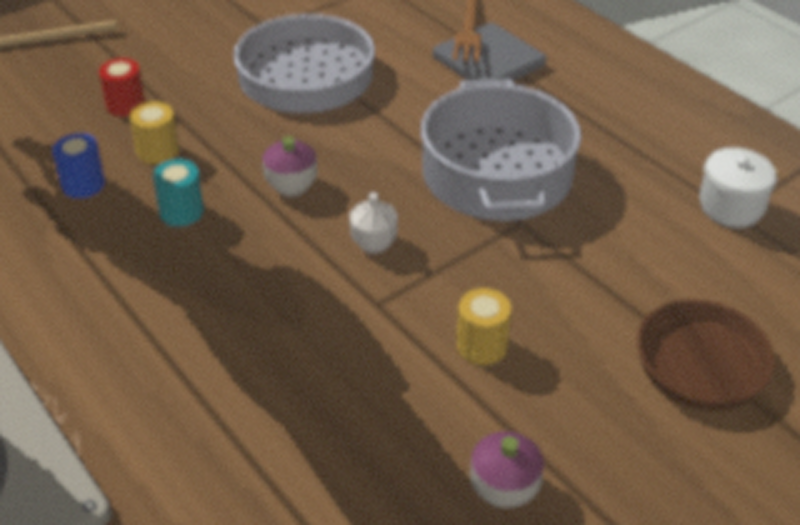

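The crops confirm it. The corn is yellow with a cream pith, at (340,230) and (166,271). The turnips are mauve with a green stub. The garlic is ribbed with a thin neck. Now positions.

```bash
python3 - <<'E'
from h import *
t=cam("top");s=cam("side")
def best(c,k,near):
    lo,hi={"w":((0,0,150),(179,60,255)),"g":((33,60,60),(60,255,255)),"pith":((15,10,170),(35,110,255))}[k]
    b=blobs(c,lo,hi,3); return min(b,key=lambda b:np.hypot(*(np.array(b[0])-near)))
def show(n,pt,ps,z):
    p,e=tri(t,pt,s,ps);print(n,pt,ps,"tri",p.round(4),"err",round(e,4),"top@z",plane(t,pt,z).round(4),"side@z",plane(s,ps,z).round(4))
for n,k,a,b,z in(("turnipL","g",(220.4,234.8),(205.6,177),.057),("turnipR","g",(393.6,262.4),(294,298),.057),("cornR","pith",(340,228.5),(284,242.5),.05),("cornL","pith",(163.1,270.5),(150.6,165.5),.05)):
    x=best(t,k,a);y=best(s,k,b);print(x[1][4],y[1][4]);show(n,x[0],y[0],z)
show("garlic silh",(270.9,228.9),(239.5,210),.022)
show("garlic tip",(271.4,227),(239.3,198),.058)
for nm,p in(("red",(122.3,265.9)),("teal",(206.1,282.1)),("blue",(162.9,308.3))):print(nm,plane(t,p,.05).round(3))
# tiers: outer rim circle: contour rim points -> rim plane -> circle fit
for nm,box,z,R in(("deep",None,.055,.08),("shallow",None,.032,.08)):
  for c,r in((t,None),(s,None)):
    im=cv2.cvtColor(c["image"],cv2.COLOR_RGB2HSV)
    m=cv2.inRange(im,np.array((80,0,60)),np.array((140,70,255)))|cv2.inRange(im,np.array((0,0,130)),np.array((179,45,255)))
    n,l,st,ce=cv2.connectedComponentsWithStats(m)
    g={("deep",0):(266,161),("deep",1):(290,178),("shallow",0):(158,187),("shallow",1):(212,145)}[(nm,0 if c is t else 1)]
    i=min([i for i in range(1,n) if st[i][4]>800],key=lambda i:np.hypot(*(ce[i]-g)))
    mm=(l==i).astype(np.uint8)
    ct=max(cv2.findContours(mm,0,1)[0],key=cv2.contourArea).reshape(-1,2)
    P=np.array([plane(c,p,z)[:2] for p in ct])
    # far-side points (outer rim visible) robust fit w/ known R
    from scipy.optimize import least_squares
    cen=-(c["extrinsics"][:3,:3].T@c["extrinsics"][:3,3])[:2]
    c0=P.mean(0)
    for _ in range(4):
        v=(c0-cen)/np.linalg.norm(c0-cen); d=P-c0; sel=((d@v)>0.01)&(abs(np.linalg.norm(d,axis=1)-R)<.012)
        f=least_squares(lambda q:np.linalg.norm(P[sel]-q,axis=1)-R,c0,loss="soft_l1",f_scale=.002);c0=f.x
    print(nm,st[i],c0.round(4),sel.sum(),np.abs(f.fun).mean().round(4))
for c,r in((t,[(366,155),(411,199)]),(s,[(346,242),(400,283)])):
    a=plane(c,np.mean(r,0),.022);print("dish bbox mid",a.round(4))
E
```

```text
17 12
turnipL [220.1, 234.6] [204.9, 176.8] tri [0.4409 0.1301 0.0578] err 0.0006 top@z [0.4413 0.1301 0.057 ] side@z [0.4411 0.1311 0.057 ]
20 26
turnipR [393.0, 262.1] [293.3, 298.0] tri [ 0.3647 -0.2783  0.0563] err 0.0004 top@z [ 0.3645 -0.278   0.057 ] side@z [ 0.3645 -0.2787  0.057 ]
90 80
cornR [340.0, 228.5] [283.5, 242.2] tri [ 0.4494 -0.1565  0.0518] err 0.0001 top@z [ 0.4495 -0.1568  0.05  ] side@z [ 0.4507 -0.1553  0.05  ]
97 44
cornL [163.1, 270.5] [149.9, 165.2] tri [0.3588 0.2663 0.0522] err 0.0014 top@z [0.3595 0.2665 0.05  ] side@z [0.3594 0.2696 0.05  ]
garlic silh (270.9, 228.9) (239.5, 210) tri [0.4568 0.0087 0.023 ] err 0.0002 top@z [0.4568 0.0087 0.022 ] side@z [0.4575 0.0095 0.022 ]
garlic tip (271.4, 227) (239.3, 198) tri [0.4561 0.0081 0.0617] err 0.0004 top@z [0.4564 0.0081 0.058 ] side@z [0.4589 0.0115 0.058 ]
red [0.371 0.366 0.05 ]
teal [0.331 0.164 0.05 ]
blue [0.272 0.266 0.05 ]
deep [ 225  128   83   67 3706] [0.6289 0.0168] 67 0.0013
deep [ 258  131   65   76 3037] [0.6312 0.0245] 59 0.0043
shallow [ 125  155   65   65 3289] [0.5723 0.2948] 83 0.0007
shallow [ 183  125   57   39 1522] [0.5734 0.295 ] 67 0.003
dish bbox mid [ 0.5824 -0.2968  0.022 ]
dish bbox mid [ 0.5808 -0.3009  0.022 ]
```

```bash
python3 -m handwheel '[{"dx":0.0895,"dy":-0.159,"wz":0.0252,"fingers":0.7},{"dx":0.0895,"dy":-0.159,"wz":0.0252},{"dx":0.0895,"dy":-0.159,"wz":0.0252},{"dx":0.0895,"dy":-0.159,"wz":0.0252},{"dx":0.0895,"dy":-0.159,"wz":0.0252},{"dx":0.0895,"dy":-0.159,"wz":0.0252},{"dx":0.0895,"dy":-0.159,"wz":0.0252},{"dz":-0.1},{"dz":-0.1},{"dz":0}]' 40
python3 - <<'E'
from h import *
o=robot.observe();print(o["time"],o["eef_pos"],o["ee_rot"],o["joint_pos"],o["grip_width"],robot.tip_reach)
c=cam("wrist");cv2.imwrite("pics/w1.png",c["image"][:,:,::-1])
E
```

```text
0.35 [0.17077967 0.60114512 0.21454652] [ 1.37964841e-01  9.90437119e-01 -1.26573963e-04 -6.21633201e-06] [-1.31661128  0.33236424 -0.06467368  1.46028478  0.02161525  1.34989203
 -0.08851317] 0.08542563934742724 0.014validation failed for argument at $[0]...
```

View pics/w1.png

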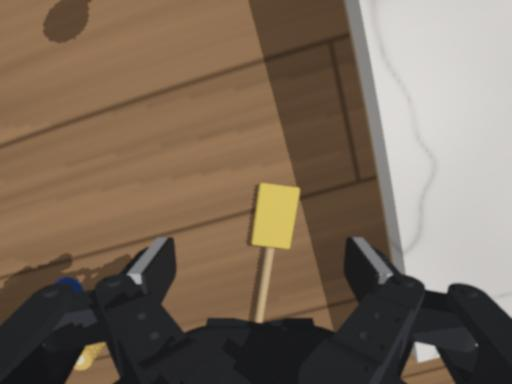

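The call was refused, so it seems every key is needed in each row.

```bash
python3 -m handwheel '[{"dx":0.0895,"dy":-0.159,"dz":0,"wx":0,"wy":0,"wz":0.0252,"fingers":0.7},{"dx":0.0895,"dy":-0.159,"dz":0,"wx":0,"wy":0,"wz":0.0252,"fingers":0.7},{"dx":0.0895,"dy":-0.159,"dz":0,"wx":0,"wy":0,"wz":0.0252,"fingers":0.7},{"dx":0.0895,"dy":-0.159,"dz":0,"wx":0,"wy":0,"wz":0.0252,"fingers":0.7},{"dx":0.0895,"dy":-0.159,"dz":0,"wx":0,"wy":0,"wz":0.0252,"fingers":0.7},{"dx":0.0895,"dy":-0.159,"dz":0,"wx":0,"wy":0,"wz":0.0252,"fingers":0.7},{"dx":0.0895,"dy":-0.159,"dz":0,"wx":0,"wy":0,"wz":0.0252,"fingers":0.7},{"dx":0,"dy":0,"dz":-0.1,"wx":0,"wy":0,"wz":0,"fingers":0.7},{"dx":0,"dy":0,"dz":-0.1,"wx":0,"wy":0,"wz":0,"fingers":0.7},{"dx":0,"dy":0,"dz":0,"wx":0,"wy":0,"wz":0,"fingers":0.7}]' 40
python3 - <<'E'
from h import *
o=robot.observe();print(o["time"],o["eef_pos"],o["ee_rot"],o["joint_pos"],o["grip_width"],robot.tip_reach)
c=cam("wrist");cv2.imwrite("pics/w1.png",c["image"][:,:,::-1])
print(proj(c,[[.359,.2665,.05]]))
E
```

```text
time: 1.65
eef_pos: [0.3578, 0.2664, 0.1534]
ee_rot: [-0.0, 1.0, -0.001, -0.001]
wrist_force: [-0.5, 0.0, 1.3]
grip_width: 0.0722
1.65 [0.35778734 0.26635779 0.15336789] [-7.21383697e-05  9.99998541e-01 -1.19931646e-03 -1.21405588e-03] [-0.92080325 -0.02072508  0.17694528  1.99721485  0.00409638  1.16819336
  0.82542774] 0.07221019709373669 0.014
[[259.64534024 190.55651946]]
```

View pics/w1.png

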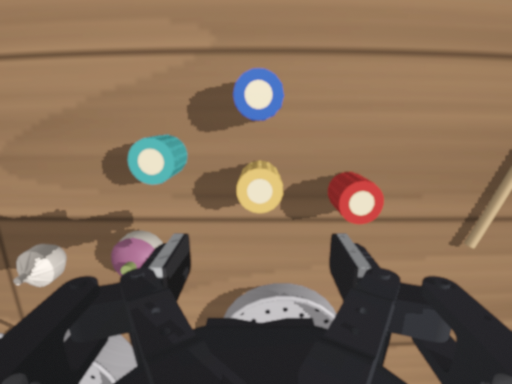

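The wrist picture shows the yellow corn's pith at (259,190), and my prediction was (260,191). I'll descend and grasp.

```bash
python3 -m handwheel '[{"dx":0.004,"dy":0,"dz":-0.13,"wx":0,"wy":0,"wz":0,"fingers":0.7},{"dx":0,"dy":0,"dz":-0.13,"wx":0,"wy":0,"wz":0,"fingers":0.7},{"dx":0,"dy":0,"dz":-0.11,"wx":0,"wy":0,"wz":0,"fingers":0.7},{"dx":0,"dy":0,"dz":-0.06,"wx":0,"wy":0,"wz":0,"fingers":0.7},{"dx":0,"dy":0,"dz":0,"wx":0,"wy":0,"wz":0,"fingers":0.7},{"dx":0,"dy":0,"dz":0,"wx":0,"wy":0,"wz":0,"fingers":-0.3},{"dx":0,"dy":0,"dz":0,"wx":0,"wy":0,"wz":0,"fingers":-0.3},{"dx":0,"dy":0,"dz":0,"wx":0,"wy":0,"wz":0,"fingers":-0.3},{"dx":0,"dy":0,"dz":0,"wx":0,"wy":0,"wz":0,"fingers":-0.3},{"dx":0,"dy":0,"dz":0,"wx":0,"wy":0,"wz":0,"fingers":-0.3},{"dx":0,"dy":0,"dz":0,"wx":0,"wy":0,"wz":0,"fingers":-0.3}]' 40
```

```text
time: 3.08
eef_pos: [0.361, 0.2681, 0.0274]
ee_rot: [-0.0, 1.0, 0.001, 0.001]
wrist_force: [0.2, -1.9, 8.0]
grip_width: 0.0417
```

```bash
python3 -m handwheel '[{"dx":0,"dy":0,"dz":0.1,"wx":0,"wy":0,"wz":0,"fingers":-0.3},{"dx":0,"dy":0,"dz":0.15,"wx":0,"wy":0,"wz":0,"fingers":-0.3},{"dx":0,"dy":0,"dz":0.15,"wx":0,"wy":0,"wz":0,"fingers":-0.3},{"dx":0.1,"dy":0.018,"dz":0,"wx":0,"wy":0,"wz":0,"fingers":-0.3},{"dx":0.18,"dy":0.018,"dz":0,"wx":0,"wy":0,"wz":0,"fingers":-0.3},{"dx":0.18,"dy":0.018,"dz":0,"wx":0,"wy":0,"wz":0,"fingers":-0.3},{"dx":0.18,"dy":0.018,"dz":0,"wx":0,"wy":0,"wz":0,"fingers":-0.3},{"dx":0.12,"dy":0.018,"dz":0,"wx":0,"wy":0,"wz":0,"fingers":-0.3},{"dx":0.055,"dy":0,"dz":0,"wx":0,"wy":0,"wz":0,"fingers":-0.3},{"dx":0,"dy":0,"dz":0,"wx":0,"wy":0,"wz":0,"fingers":-0.3}]' 40
python3 - <<'E'
from h import *
c=cam("side");cv2.imwrite("pics/s2.png",c["image"][60:260,100:356,::-1].repeat(3,0).repeat(3,1))
c=cam("wrist");cv2.imwrite("pics/w2.png",c["image"][:,:,::-1])
E
```

```text
time: 4.32
eef_pos: [0.6053, 0.2939, 0.146]
ee_rot: [0.0, 1.0, -0.0, 0.0]
wrist_force: [0.8, 0.3, -0.8]
grip_width: 0.0417
```

View pics/s2.png

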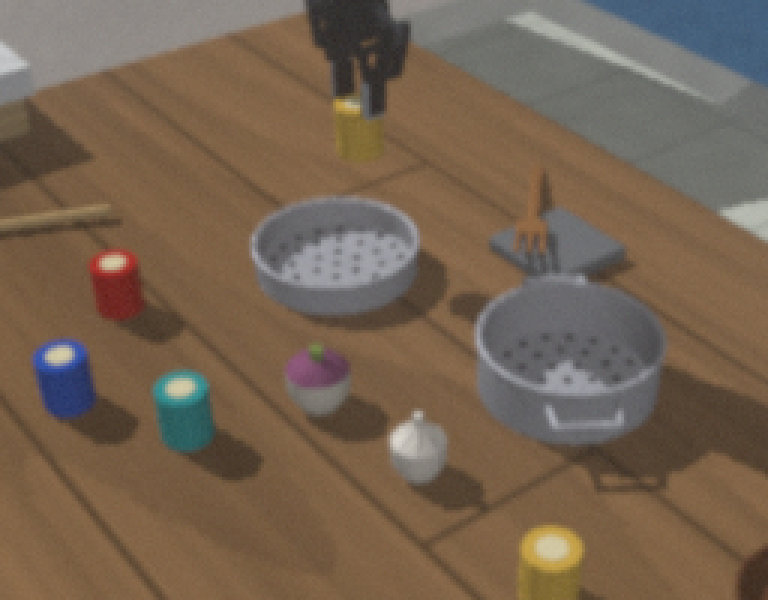

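View pics/w2.png

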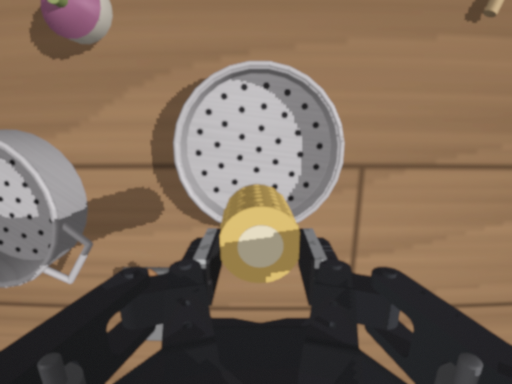

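The corn hangs upright over the far part of the shallow tier. I'll lower it, release and retreat.

```bash
python3 -m handwheel '[{"dx":0,"dy":0,"dz":-0.12,"wx":0,"wy":0,"wz":0,"fingers":-0.3},{"dx":0,"dy":0,"dz":-0.14,"wx":0,"wy":0,"wz":0,"fingers":-0.3},{"dx":0,"dy":0,"dz":-0.07,"wx":0,"wy":0,"wz":0,"fingers":-0.3},{"dx":0,"dy":0,"dz":-0.04,"wx":0,"wy":0,"wz":0,"fingers":-0.3},{"dx":0,"dy":0,"dz":0,"wx":0,"wy":0,"wz":0,"fingers":-0.3},{"dx":0,"dy":0,"dz":0,"wx":0,"wy":0,"wz":0,"fingers":-0.3}]' 40
```

```text
time: 5.18
eef_pos: [0.6053, 0.2947, 0.0363]
ee_rot: [-0.0, 1.0, 0.001, 0.001]
wrist_force: [-0.1, 0.6, -0.8]
grip_width: 0.0413
```

```bash
python3 -m handwheel '[{"dx":0,"dy":0,"dz":-0.008,"wx":0,"wy":0,"wz":0,"fingers":-0.3},{"dx":0,"dy":0,"dz":0,"wx":0,"wy":0,"wz":0,"fingers":-0.3},{"dx":0,"dy":0,"dz":0,"wx":0,"wy":0,"wz":0,"fingers":0.35},{"dx":0,"dy":0,"dz":0,"wx":0,"wy":0,"wz":0,"fingers":0.35},{"dx":0,"dy":0,"dz":0,"wx":0,"wy":0,"wz":0,"fingers":0.35},{"dx":0,"dy":0,"dz":0.1,"wx":0,"wy":0,"wz":0,"fingers":0.35},{"dx":0,"dy":0,"dz":0.16,"wx":0,"wy":0,"wz":0,"fingers":0.35},{"dx":0,"dy":0,"dz":0.15,"wx":0,"wy":0,"wz":0,"fingers":0.35},{"dx":-0.18,"dy":0,"dz":0,"wx":0,"wy":0,"wz":0,"fingers":0.35}]' 40
python3 - <<'E'
from h import *
print(robot.observe()["eef_pos"])
c=cam("side");cv2.imwrite("pics/s3.png",c["image"][60:260,100:356,::-1].repeat(3,0).repeat(3,1))
c=cam("wrist");cv2.imwrite("pics/w3.png",c["image"][:,:,::-1])
E
```

```text
time: 6.3
eef_pos: [0.5546, 0.2942, 0.1597]
ee_rot: [0.002, 1.0, 0.002, 0.004]
wrist_force: [-0.5, 0.5, -0.5]
grip_width: 0.0576
[0.55458347 0.29422305 0.15965844]
```

View pics/s3.png

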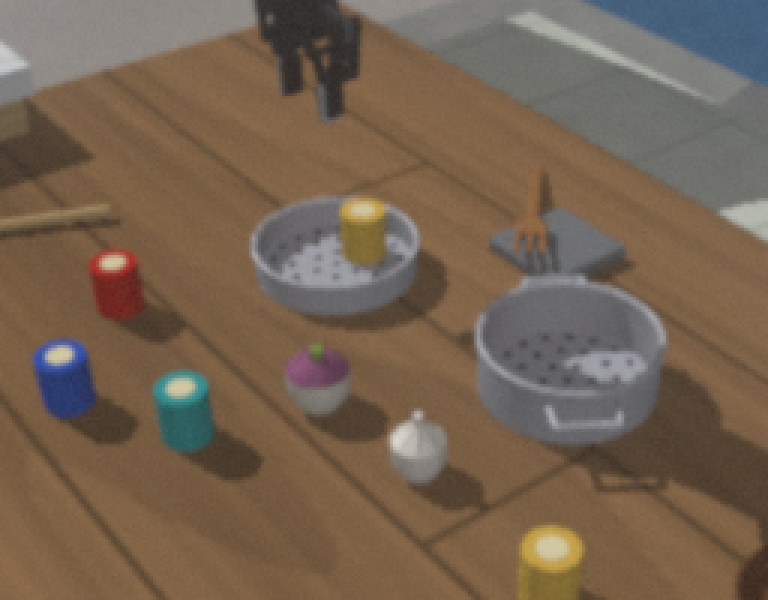

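View pics/w3.png

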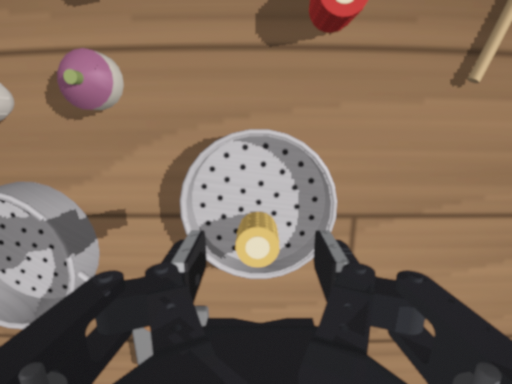

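The corn stands upright in the tier, pith at wrist (258,247). Next is turnip A at (0.441, 0.1305).

```bash
python3 -m handwheel '[{"dx":-0.092,"dy":-0.137,"dz":0,"wx":0,"wy":0,"wz":0,"fingers":0.75},{"dx":-0.092,"dy":-0.137,"dz":0,"wx":0,"wy":0,"wz":0,"fingers":0.75},{"dx":-0.092,"dy":-0.137,"dz":0,"wx":0,"wy":0,"wz":0,"fingers":0.75},{"dx":-0.092,"dy":-0.137,"dz":0,"wx":0,"wy":0,"wz":0,"fingers":0.75},{"dx":0,"dy":0,"dz":0,"wx":0,"wy":0,"wz":0,"fingers":0.75},{"dx":0,"dy":0,"dz":0,"wx":0,"wy":0,"wz":0,"fingers":0.75}]' 40
python3 - <<'E'
from h import *
print(robot.observe()["eef_pos"])
c=cam("wrist");b=blobs(c,(33,60,60),(60,255,255),8);print(b,proj(c,[.441,.1305,.057]))
for x in b: print(plane(c,x[0],.057))
E
```

```text
time: 7.15
eef_pos: [0.4404, 0.1304, 0.1557]
ee_rot: [-0.0, 1.0, 0.0, 0.0]
wrist_force: [0.3, -0.2, 0.6]
grip_width: 0.0746
[0.4403946  0.13042365 0.15571756]
[([259.0, 190.6], [254, 185, 11, 12, 113])] [[259.1994763  190.84073724]]
[0.44076547 0.13031207 0.057     ]
```

```bash
python3 -m handwheel '[{"dx":0,"dy":0,"dz":-0.13,"wx":0,"wy":0,"wz":0,"fingers":0.75},{"dx":0,"dy":0,"dz":-0.15,"wx":0,"wy":0,"wz":0,"fingers":0.75},{"dx":0,"dy":0,"dz":-0.11,"wx":0,"wy":0,"wz":0,"fingers":0.75},{"dx":0,"dy":0,"dz":-0.06,"wx":0,"wy":0,"wz":0,"fingers":0.75},{"dx":0,"dy":0,"dz":0,"wx":0,"wy":0,"wz":0,"fingers":0.75},{"dx":0,"dy":0,"dz":0,"wx":0,"wy":0,"wz":0,"fingers":0},{"dx":0,"dy":0,"dz":0,"wx":0,"wy":0,"wz":0,"fingers":0},{"dx":0,"dy":0,"dz":0,"wx":0,"wy":0,"wz":0,"fingers":0},{"dx":0,"dy":0,"dz":0,"wx":0,"wy":0,"wz":0,"fingers":0},{"dx":0,"dy":0,"dz":0,"wx":0,"wy":0,"wz":0,"fingers":0}]' 40
```

```text
time: 8.45
eef_pos: [0.4411, 0.1305, 0.0219]
ee_rot: [-0.0, 1.0, 0.001, 0.001]
wrist_force: [-1.9, -0.5, 8.3]
grip_width: 0.0438
```

A 44 mm opening on a 55 mm turnip looks wrong, so I'll check it.

```bash
python3 - <<'E'
from h import *
o=robot.observe();print(o["grip_width"],o["wrist_force"])
c=cam("side");cv2.imwrite("pics/s4.png",cv2.resize(c["image"][100:260,130:330,::-1],None,fx=4,fy=3.7))
c=cam("wrist");cv2.imwrite("pics/w4.png",c["image"][:,:,::-1])
E
```

```text
0.043848980660233315 [-1.88357316 -0.53175957  8.26680323]
```

View pics/s4.png

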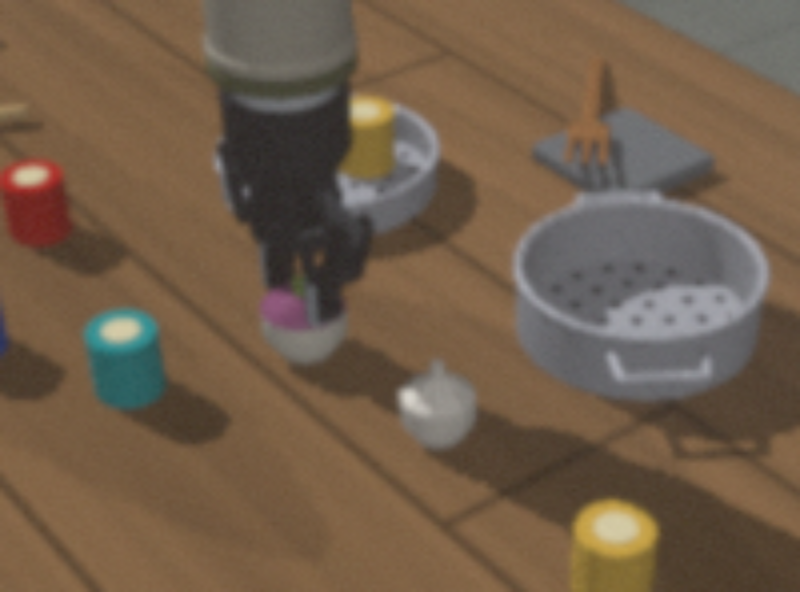

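View pics/w4.png

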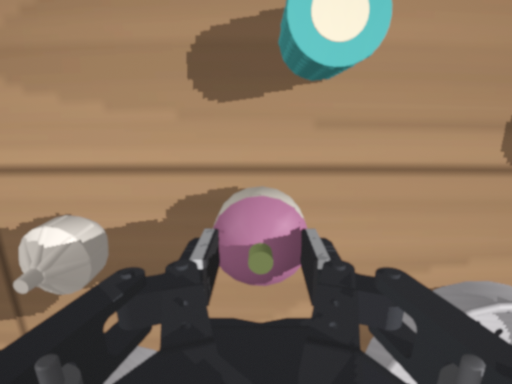

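```bash
python3 - <<'E'
from h import *
c=cam("side")
for z in(0,.008,.02,.03,.04,.05):
    p=proj(c,[.441,.1305-.027,z])[0];print(z,p.round(1),((p-[130,100])*[4,3.7]).round(0))
cv2.imwrite("pics/s5.png",cv2.resize(c["image"][150:200,180:240,::-1],None,fx=12,fy=12,interpolation=cv2.INTER_CUBIC))
E
```

```text
0 [212.2 199.7] [329. 369.]
0.008 [212.  197.3] [328. 360.]
0.02 [211.8 193.7] [327. 347.]
0.03 [211.6 190.6] [326. 335.]
0.04 [211.4 187.5] [326. 324.]
0.05 [211.2 184.4] [325. 312.]
```

View pics/s5.png

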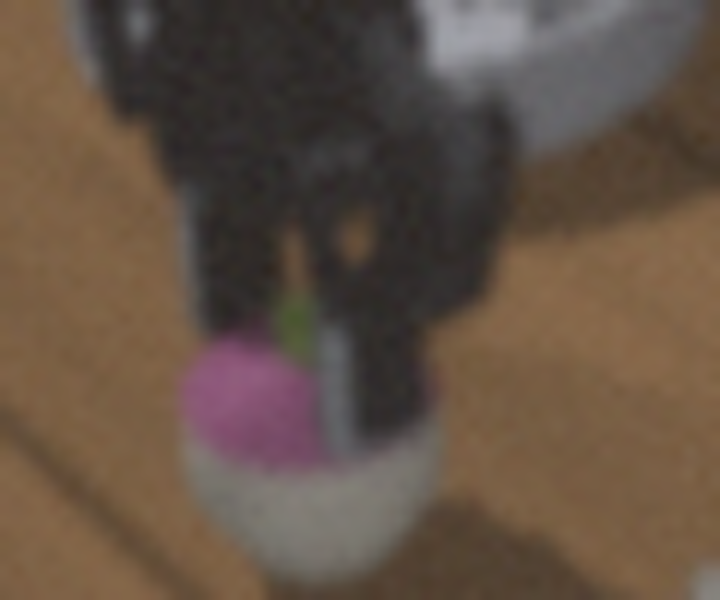

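```bash
python3 - <<'E'
from h import *
c=cam("side")
for z in(.12,.146,.16,.17,.18):
    print(z,proj(c,[[.5546,.2942+.029,z],[.5546,.2942-.029,z]]).round(1).tolist())
print(proj(c,[[.6053,.294-.021,z] for z in(.12,.13,.14,.15,.16,.17)]).round(1).tolist(), "seen pad end", (100+372/3,60+117/3))
E
```

```text
0.12 [[199.4, 111.5], [211.0, 119.7]]
0.146 [[198.8, 103.2], [210.5, 111.3]]
0.16 [[198.5, 98.7], [210.3, 106.6]]
0.17 [[198.3, 95.4], [210.1, 103.3]]
0.18 [[198.0, 92.1], [209.9, 99.9]]
[[224.4, 113.0], [224.3, 109.9], [224.2, 106.7], [224.1, 103.5], [223.9, 100.2], [223.8, 96.9]] seen pad end (224.0, 99.0)
```

```bash
python3 - <<'E'
from h import *
c=cam("wrist");o=robot.observe();p=o["eef_pos"]
E=c["extrinsics"];cp=-E[:3,:3].T@E[:3,3];print("cam rel TCP",cp-p)
for dz in(-.014,0,.005,.017,.03):
  P=np.array([[p[0],p[1]-.0219,p[2]+dz],[p[0],p[1]+.0219,p[2]+dz]])
  print(dz,proj(c,P).round(1).tolist())
cv2.imwrite("pics/w5.png",cv2.resize(c["image"][200:300,160:360,::-1],None,fx=4,fy=4,interpolation=cv2.INTER_CUBIC))
E
```

```text
cam rel TCP [-0.06772809  0.00031123  0.15955012]
-0.014 [[225.5, 222.9], [292.4, 222.9]]
0 [[222.8, 231.3], [295.0, 231.3]]
0.005 [[221.8, 234.6], [296.0, 234.6]]
0.017 [[219.0, 243.5], [298.7, 243.4]]
0.03 [[215.5, 254.6], [302.1, 254.6]]
```

View pics/w5.png

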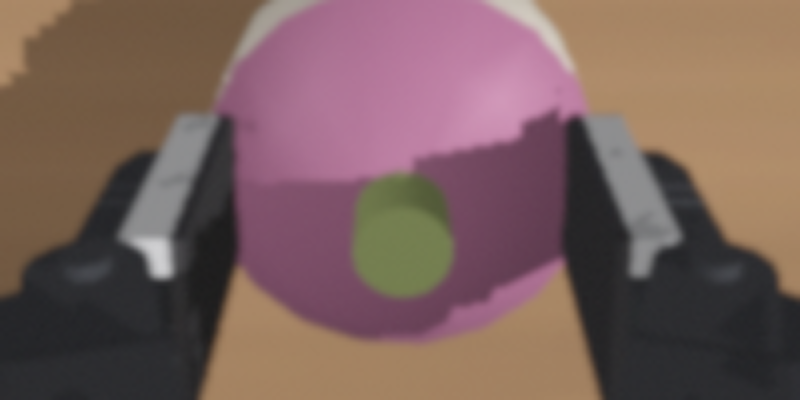

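Two views agree that the fingertips sit about 17–20 mm above the reported TCP, not 14 mm below it. The pads are only pinching the turnip's shoulder. I'll open, go lower in small steps while watching the wrist force, and grip again.

```bash
python3 -m handwheel '[{"dx":0,"dy":0,"dz":0,"wx":0,"wy":0,"wz":0,"fingers":0.75},{"dx":0,"dy":0,"dz":0,"wx":0,"wy":0,"wz":0,"fingers":0.75},{"dx":0,"dy":0,"dz":0,"wx":0,"wy":0,"wz":0,"fingers":0.75},{"dx":0,"dy":0,"dz":-0.03,"wx":0,"wy":0,"wz":0,"fingers":0.75},{"dx":0,"dy":0,"dz":0,"wx":0,"wy":0,"wz":0,"fingers":0.75}]' 40
python3 - <<'E'
from h import *
c=cam("side")
cv2.imwrite("pics/s6.png",cv2.resize(c["image"][140:200,170:250,::-1],None,fx=9,fy=9,interpolation=cv2.INTER_CUBIC))
E
```

```text
time: 9.32
eef_pos: [0.4394, 0.1296, 0.0104]
ee_rot: [-0.0, 1.0, -0.0, -0.001]
wrist_force: [0.9, 1.1, 0.1]
grip_width: 0.0746
```

View pics/s6.png

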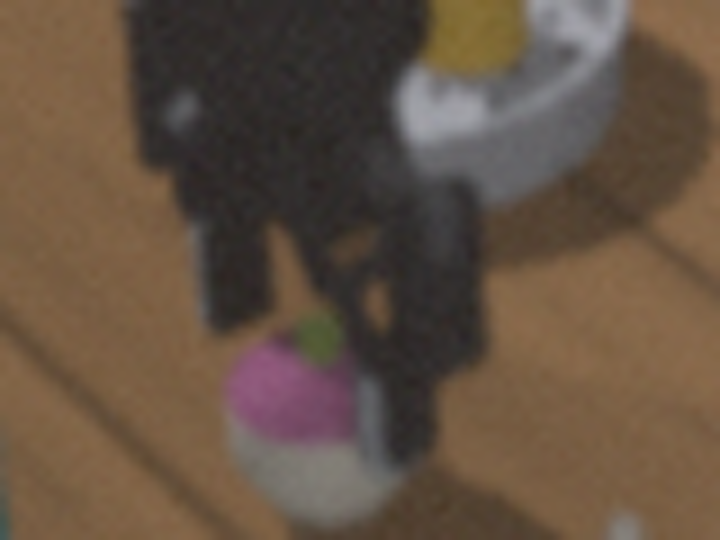

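No contact at TCP 0.010, so the offset is real. Down another 18 mm, then close.

```bash
python3 -m handwheel '[{"dx":0,"dy":0.002,"dz":-0.03,"wx":0,"wy":0,"wz":0,"fingers":0.75},{"dx":0,"dy":0,"dz":-0.03,"wx":0,"wy":0,"wz":0,"fingers":0.75},{"dx":0,"dy":0,"dz":0,"wx":0,"wy":0,"wz":0,"fingers":0.75},{"dx":0,"dy":0,"dz":0,"wx":0,"wy":0,"wz":0,"fingers":0.1},{"dx":0,"dy":0,"dz":0,"wx":0,"wy":0,"wz":0,"fingers":0.1},{"dx":0,"dy":0,"dz":0,"wx":0,"wy":0,"wz":0,"fingers":0.1},{"dx":0,"dy":0,"dz":0,"wx":0,"wy":0,"wz":0,"fingers":0.1},{"dx":0,"dy":0,"dz":0,"wx":0,"wy":0,"wz":0,"fingers":0.1},{"dx":0,"dy":0,"dz":0,"wx":0,"wy":0,"wz":0,"fingers":0.1}]' 40
python3 - <<'E'
from h import *
c=cam("side")
cv2.imwrite("pics/s7.png",cv2.resize(c["image"][140:200,170:250,::-1],None,fx=9,fy=9,interpolation=cv2.INTER_CUBIC))
E
```

```text
time: 10.5
eef_pos: [0.4403, 0.1306, -0.0063]
ee_rot: [-0.0, 1.0, 0.0, 0.0]
wrist_force: [-0.7, -0.7, 5.4]
grip_width: 0.0538
```

View pics/s7.png

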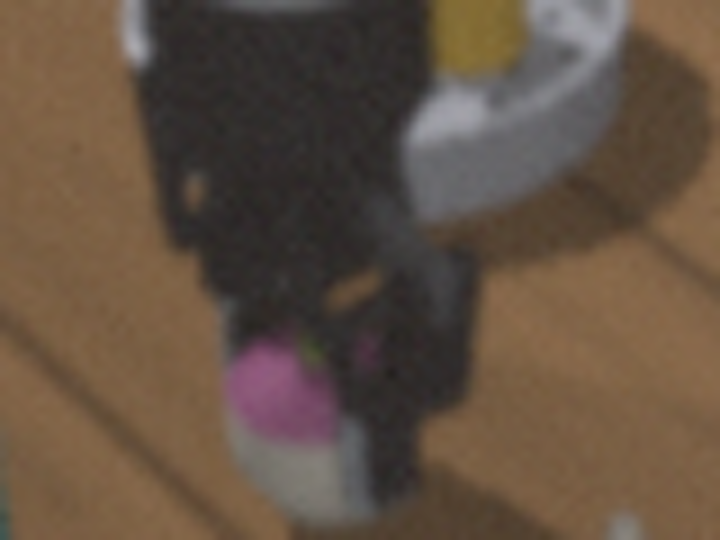

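Opening 53.8 mm, a proper grip. Lift and carry to the far half of the deep tier (0.664, 0.018).

```bash
python3 -m handwheel '[{"dx":0,"dy":0,"dz":0.1,"wx":0,"wy":0,"wz":0,"fingers":0.1},{"dx":0,"dy":0,"dz":0.16,"wx":0,"wy":0,"wz":0,"fingers":0.1},{"dx":0,"dy":0,"dz":0.16,"wx":0,"wy":0,"wz":0,"fingers":0.1},{"dx":0.1,"dy":-0.05,"dz":0,"wx":0,"wy":0,"wz":0,"fingers":0.1},{"dx":0.16,"dy":-0.08,"dz":0,"wx":0,"wy":0,"wz":0,"fingers":0.1},{"dx":0.17,"dy":-0.085,"dz":0,"wx":0,"wy":0,"wz":0,"fingers":0.1},{"dx":0.16,"dy":-0.08,"dz":0,"wx":0,"wy":0,"wz":0,"fingers":0.1},{"dx":0.106,"dy":-0.055,"dz":0,"wx":0,"wy":0,"wz":0,"fingers":0.1},{"dx":0.05,"dy":-0.025,"dz":0,"wx":0,"wy":0,"wz":0,"fingers":0.1},{"dx":0,"dy":0,"dz":0,"wx":0,"wy":0,"wz":0,"fingers":0.1},{"dx":0,"dy":0,"dz":0,"wx":0,"wy":0,"wz":0,"fingers":0.1}]' 40
python3 - <<'E'
from h import *
c=cam("wrist");cv2.imwrite("pics/w8.png",c["image"][:,:,::-1])
c=cam("side");cv2.imwrite("pics/s8.png",cv2.resize(c["image"][80:240,190:390,::-1],None,fx=4,fy=3.7))
E
```

```text
time: 11.92
eef_pos: [0.6631, 0.0187, 0.119]
ee_rot: [-0.0, 1.0, 0.0, -0.0]
wrist_force: [0.0, -1.2, -1.2]
grip_width: 0.0533
```

View pics/w8.png

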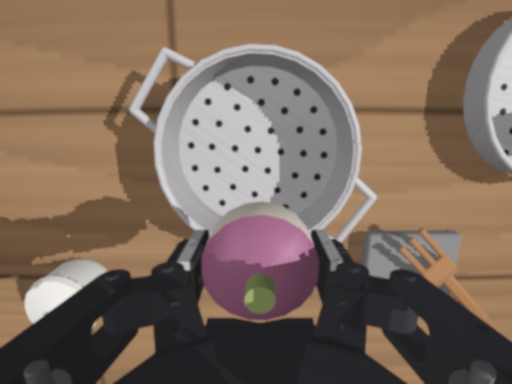

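View pics/s8.png

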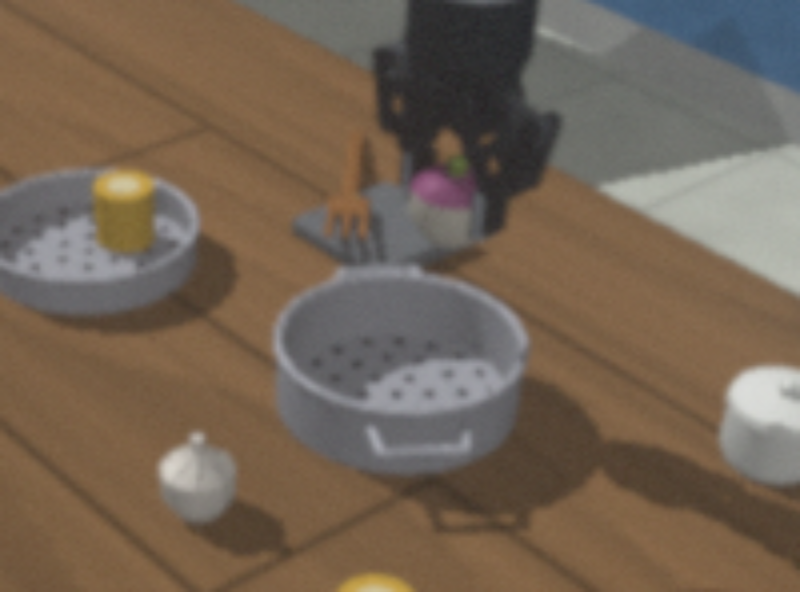

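```bash
python3 - <<'E'
from h import *
c=cam("wrist")
for p in((258,46),(155,148),(361,148)): print(plane(c,p,.055).round(4))
E
python3 -m handwheel '[{"dx":-0.006,"dy":0,"dz":-0.12,"wx":0,"wy":0,"wz":0,"fingers":0.1},{"dx":0,"dy":0,"dz":-0.14,"wx":0,"wy":0,"wz":0,"fingers":0.1},{"dx":0,"dy":0,"dz":-0.07,"wx":0,"wy":0,"wz":0,"fingers":0.1},{"dx":0,"dy":0,"dz":-0.04,"wx":0,"wy":0,"wz":0,"fingers":0.1},{"dx":0,"dy":0,"dz":0,"wx":0,"wy":0,"wz":0,"fingers":0.1},{"dx":0,"dy":0,"dz":0,"wx":0,"wy":0,"wz":0,"fingers":0.1}]' 40
```

```text
[0.546  0.0181 0.055 ]
[ 0.6198 -0.0634  0.055 ]
[0.6196 0.0995 0.055 ]
time: 12.82
eef_pos: [0.663, 0.018, 0.0098]
ee_rot: [-0.0, 1.0, 0.0, 0.001]
wrist_force: [0.2, -0.7, -0.1]
grip_width: 0.0533
```

```bash
python3 -m handwheel '[{"dx":-0.01,"dy":0,"dz":-0.02,"wx":0,"wy":0,"wz":0,"fingers":0.1},{"dx":0,"dy":0,"dz":-0.01,"wx":0,"wy":0,"wz":0,"fingers":0.1},{"dx":0,"dy":0,"dz":0,"wx":0,"wy":0,"wz":0,"fingers":0.1},{"dx":0,"dy":0,"dz":0,"wx":0,"wy":0,"wz":0,"fingers":0.1}]' 40
```

```text
time: 13.32
eef_pos: [0.6592, 0.018, -0.0006]
ee_rot: [-0.0, 1.0, 0.0, 0.0]
wrist_force: [-0.4, 0.4, -0.4]
grip_width: 0.0536
```

```bash
python3 -m handwheel '[{"dx":0,"dy":0,"dz":0,"wx":0,"wy":0,"wz":0,"fingers":0.5},{"dx":0,"dy":0,"dz":0,"wx":0,"wy":0,"wz":0,"fingers":0.5},{"dx":0,"dy":0,"dz":0,"wx":0,"wy":0,"wz":0,"fingers":0.5},{"dx":0,"dy":0,"dz":0.07,"wx":0,"wy":0,"wz":0,"fingers":0.5},{"dx":0,"dy":0,"dz":0.15,"wx":0,"wy":0,"wz":0,"fingers":0.5},{"dx":0,"dy":0,"dz":0.18,"wx":0,"wy":0,"wz":0,"fingers":0.5},{"dx":-0.1,"dy":0,"dz":0.1,"wx":0,"wy":0,"wz":0,"fingers":0.5},{"dx":-0.16,"dy":0,"dz":0,"wx":0,"wy":0,"wz":0,"fingers":0.5}]' 40
python3 - <<'E'
from h import *
c=cam("wrist");cv2.imwrite("pics/w9.png",c["image"][:,:,::-1])
c=cam("side");cv2.imwrite("pics/s9.png",cv2.resize(c["image"][80:240,190:390,::-1],None,fx=4,fy=3.7))
E
```

```text
time: 14.32
eef_pos: [0.5826, 0.0176, 0.1535]
ee_rot: [0.0, 1.0, 0.0, 0.003]
wrist_force: [0.1, 0.1, -0.7]
grip_width: 0.0641
```

View pics/w9.png

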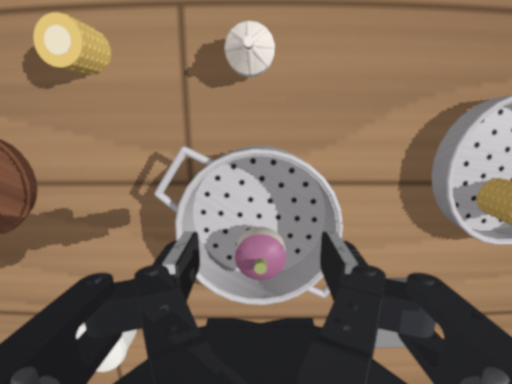

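View pics/s9.png

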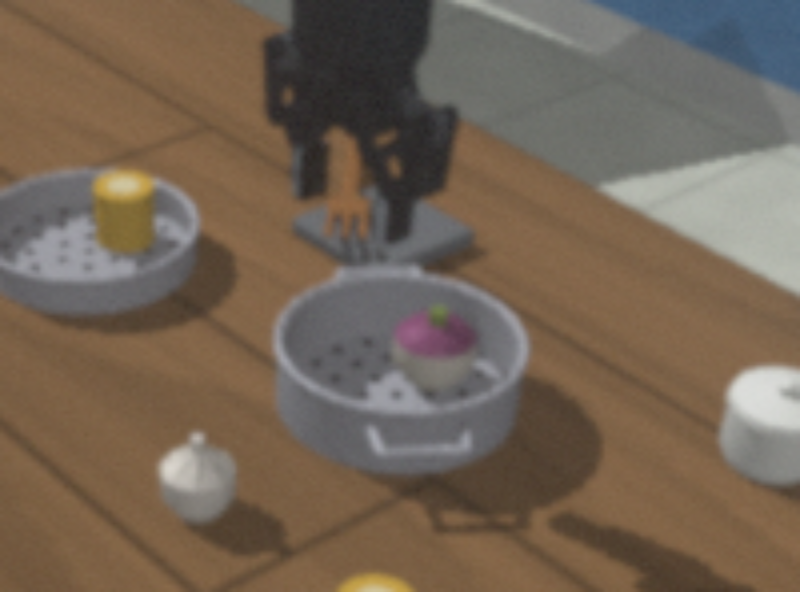

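Turnip A stands upright in the deep tier. Next is the second corn at (0.450, -0.156).

```bash
python3 -m handwheel '[{"dx":-0.109,"dy":-0.145,"dz":0,"wx":0,"wy":0,"wz":0,"fingers":0.6},{"dx":-0.109,"dy":-0.145,"dz":0,"wx":0,"wy":0,"wz":0,"fingers":0.6},{"dx":-0.109,"dy":-0.145,"dz":0,"wx":0,"wy":0,"wz":0,"fingers":0.6},{"dx":-0.109,"dy":-0.145,"dz":0,"wx":0,"wy":0,"wz":0,"fingers":0.6},{"dx":0,"dy":0,"dz":0,"wx":0,"wy":0,"wz":0,"fingers":0.6},{"dx":0,"dy":0,"dz":0,"wx":0,"wy":0,"wz":0,"fingers":0.6}]' 40
python3 - <<'E'
from h import *
print(robot.observe()["eef_pos"],robot.observe()["joint_pos"])
c=cam("wrist");b=blobs(c,(15,10,170),(35,110,255),20);print(b,proj(c,[.45,-.156,.05]))
for x in b: print(plane(c,x[0],.05))
E
```

```text
time: 15.18
eef_pos: [0.451, -0.1557, 0.1504]
ee_rot: [0.0, 1.0, 0.0, 0.001]
wrist_force: [-0.5, 0.1, -0.8]
grip_width: 0.0684
[ 0.4510117  -0.15574154  0.15035727] [-0.37007046  0.03790764  0.62843332  1.95379634 -0.02550647  1.15564922
  1.83903259]
[([156.9, 94.2], [146, 72, 17, 43, 218]), ([259.1, 129.6], [130, 126, 267, 7, 1449]), ([420.7, 189.4], [399, 168, 45, 44, 1437]), ([257.8, 188.2], [244, 175, 29, 28, 628]), ([141.3, 231.9], [132, 231, 20, 3, 27]), ([160.4, 232.6], [153, 232, 14, 3, 28]), ([260.7, 267.8], [208, 263, 92, 11, 657]), ([450.6, 267.8], [439, 266, 28, 5, 84]), ([198.8, 322.7], [195, 321, 9, 4, 25]), ([129.7, 362.8], [123, 362, 14, 4, 34])] [[258.87295495 188.64796809]]
[ 0.364417   -0.24538649  0.05      ]
[ 0.39529558 -0.15575335  0.05      ]
[ 4.50679283e-01 -2.54820819e-04  5.00000000e-02]
[ 0.44956244 -0.15701468  0.05      ]
[ 0.49447787 -0.27332986  0.05      ]
[ 0.49512562 -0.25408381  0.05      ]
[ 0.53402509 -0.15419183  0.05      ]
[0.53607681 0.04620228 0.05      ]
[ 0.60259399 -0.22241594  0.05      ]
[ 0.66177569 -0.30851152  0.05      ]
```

```bash
python3 -m handwheel '[{"dx":-0.004,"dy":-0.003,"dz":-0.13,"wx":0,"wy":0,"wz":0,"fingers":0.6},{"dx":0,"dy":0,"dz":-0.16,"wx":0,"wy":0,"wz":0,"fingers":0.6},{"dx":0,"dy":0,"dz":-0.14,"wx":0,"wy":0,"wz":0,"fingers":0.6},{"dx":0,"dy":0,"dz":-0.06,"wx":0,"wy":0,"wz":0,"fingers":0.6},{"dx":0,"dy":0,"dz":-0.03,"wx":0,"wy":0,"wz":0,"fingers":0.6},{"dx":0,"dy":0,"dz":0,"wx":0,"wy":0,"wz":0,"fingers":0.6},{"dx":0,"dy":0,"dz":0,"wx":0,"wy":0,"wz":0,"fingers":-0.2},{"dx":0,"dy":0,"dz":0,"wx":0,"wy":0,"wz":0,"fingers":-0.2},{"dx":0,"dy":0,"dz":0,"wx":0,"wy":0,"wz":0,"fingers":-0.2},{"dx":0,"dy":0,"dz":0,"wx":0,"wy":0,"wz":0,"fingers":-0.2},{"dx":0,"dy":0,"dz":0,"wx":0,"wy":0,"wz":0,"fingers":-0.2},{"dx":0,"dy":0,"dz":0,"wx":0,"wy":0,"wz":0,"fingers":-0.2}]' 40
```

```text
time: 16.73
eef_pos: [0.4499, -0.1568, -0.0056]
ee_rot: [-0.0, 1.0, 0.0, 0.001]
wrist_force: [-1.9, 1.1, 6.3]
grip_width: 0.0434
```

```bash
python3 -m handwheel '[{"dx":0,"dy":0,"dz":0.1,"wx":0,"wy":0,"wz":0,"fingers":-0.2},{"dx":0,"dy":0,"dz":0.17,"wx":0,"wy":0,"wz":0,"fingers":-0.2},{"dx":0,"dy":0,"dz":0.17,"wx":0,"wy":0,"wz":0,"fingers":-0.2},{"dx":0,"dy":0.1,"dz":0.01,"wx":0,"wy":0,"wz":0,"fingers":-0.2},{"dx":0,"dy":0.16,"dz":0,"wx":0,"wy":0,"wz":0,"fingers":-0.2},{"dx":0.03,"dy":0.18,"dz":0,"wx":0,"wy":0,"wz":0,"fingers":-0.2},{"dx":0.03,"dy":0.18,"dz":0,"wx":0,"wy":0,"wz":0,"fingers":-0.2},{"dx":0.03,"dy":0.18,"dz":0,"wx":0,"wy":0,"wz":0,"fingers":-0.2},{"dx":0.03,"dy":0.18,"dz":0,"wx":0,"wy":0,"wz":0,"fingers":-0.2},{"dx":0.04,"dy":0.18,"dz":0,"wx":0,"wy":0,"wz":0,"fingers":-0.2},{"dx":0.05,"dy":0.18,"dz":0,"wx":0,"wy":0,"wz":0,"fingers":-0.2},{"dx":0.05,"dy":0.12,"dz":0,"wx":0,"wy":0,"wz":0,"fingers":-0.2},{"dx":0.04,"dy":0.046,"dz":0,"wx":0,"wy":0,"wz":0,"fingers":-0.2},{"dx":0,"dy":0,"dz":0,"wx":0,"wy":0,"wz":0,"fingers":-0.2},{"dx":0,"dy":0,"dz":0,"wx":0,"wy":0,"wz":0,"fingers":-0.2}]' 40
python3 - <<'E'
from h import *
c=cam("wrist");cv2.imwrite("pics/w10.png",c["image"][:,:,::-1])
c=cam("side");cv2.imwrite("pics/s10.png",cv2.resize(c["image"][60:220,130:330,::-1],None,fx=4,fy=3.7))
E
```

```text
time: 18.6
eef_pos: [0.5389, 0.2939, 0.1286]
ee_rot: [0.0, 1.0, -0.0, 0.0]
wrist_force: [0.5, 0.8, -0.0]
grip_width: 0.0431
```

View pics/w10.png

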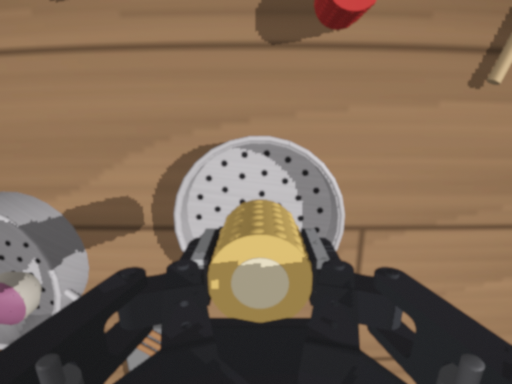

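View pics/s10.png

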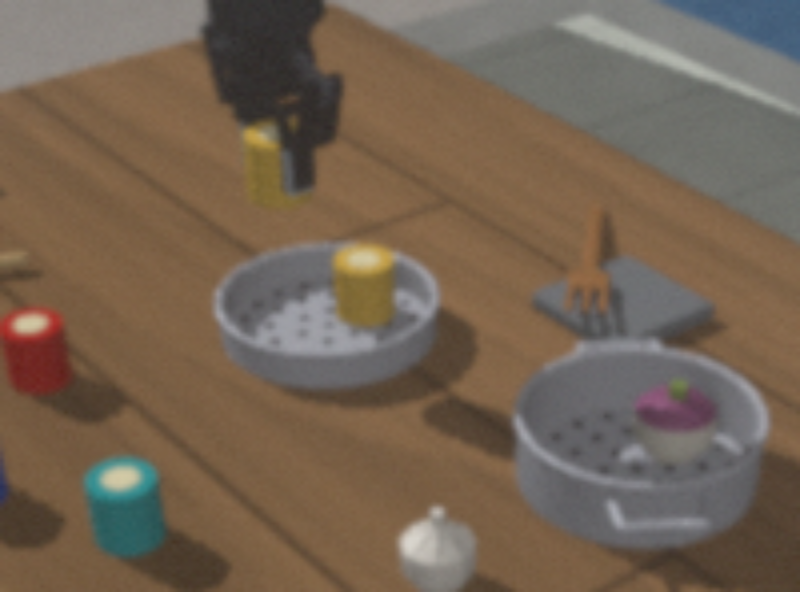

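```bash
python3 -m handwheel '[{"dx":0,"dy":0.003,"dz":-0.12,"wx":0,"wy":0,"wz":0,"fingers":-0.2},{"dx":0,"dy":0,"dz":-0.15,"wx":0,"wy":0,"wz":0,"fingers":-0.2},{"dx":0,"dy":0,"dz":-0.08,"wx":0,"wy":0,"wz":0,"fingers":-0.2},{"dx":0,"dy":0,"dz":-0.045,"wx":0,"wy":0,"wz":0,"fingers":-0.2},{"dx":0,"dy":0,"dz":-0.025,"wx":0,"wy":0,"wz":0,"fingers":-0.2},{"dx":0,"dy":0,"dz":0,"wx":0,"wy":0,"wz":0,"fingers":-0.2},{"dx":0,"dy":0,"dz":0,"wx":0,"wy":0,"wz":0,"fingers":-0.2}]' 40
```

```text
time: 19.58
eef_pos: [0.5396, 0.2962, 0.0034]
ee_rot: [-0.0, 1.0, 0.001, 0.001]
wrist_force: [-0.3, -0.7, -0.8]
grip_width: 0.043
```

```bash
python3 -m handwheel '[{"dx":0,"dy":0,"dz":-0.01,"wx":0,"wy":0,"wz":0,"fingers":-0.2},{"dx":0,"dy":0,"dz":0,"wx":0,"wy":0,"wz":0,"fingers":-0.2},{"dx":0,"dy":0,"dz":0,"wx":0,"wy":0,"wz":0,"fingers":0.35},{"dx":0,"dy":0,"dz":0,"wx":0,"wy":0,"wz":0,"fingers":0.35},{"dx":0,"dy":0,"dz":0,"wx":0,"wy":0,"wz":0,"fingers":0.35},{"dx":0,"dy":0,"dz":0.07,"wx":0,"wy":0,"wz":0,"fingers":0.35},{"dx":0,"dy":0,"dz":0.17,"wx":0,"wy":0,"wz":0,"fingers":0.35},{"dx":0,"dy":0,"dz":0.17,"wx":0,"wy":0,"wz":0,"fingers":0.35},{"dx":-0.1,"dy":-0.06,"dz":0.1,"wx":0,"wy":0,"wz":0,"fingers":0.35},{"dx":-0.1,"dy":-0.13,"dz":0,"wx":0,"wy":0,"wz":0,"fingers":0.35},{"dx":0,"dy":0,"dz":0,"wx":0,"wy":0,"wz":0,"fingers":0.35}]' 40
python3 - <<'E'
from h import *
c=cam("top");cv2.imwrite("pics/t11.png",cv2.resize(c["image"][120:300,90:410,::-1],None,fx=2.5,fy=2.5))
c=cam("side");cv2.imwrite("pics/s11.png",cv2.resize(c["image"][60:220,130:330,::-1],None,fx=4,fy=3.7))
E
```

```text
time: 20.95
eef_pos: [0.4778, 0.2361, 0.1527]
ee_rot: [0.001, 1.0, 0.0, -0.0]
wrist_force: [-0.5, 0.9, -0.1]
grip_width: 0.0575
```

View pics/t11.png

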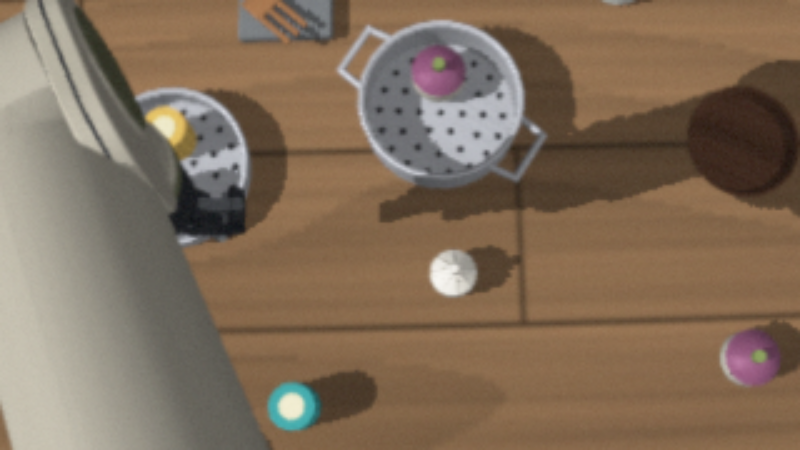

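View pics/s11.png

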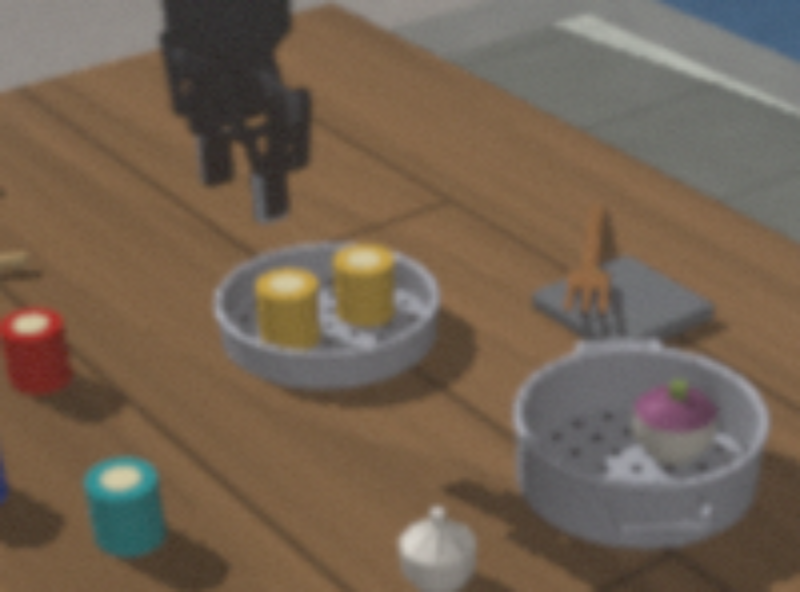

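Both corn chunks stand in the shallow tier, and the garlic is next.

```bash
python3 -m handwheel '[{"dx":-0.014,"dy":-0.15,"dz":0,"wx":0,"wy":0,"wz":0,"fingers":0.6},{"dx":-0.014,"dy":-0.15,"dz":0,"wx":0,"wy":0,"wz":0,"fingers":0.6},{"dx":-0.014,"dy":-0.15,"dz":0,"wx":0,"wy":0,"wz":0,"fingers":0.6},{"dx":-0.014,"dy":-0.15,"dz":0,"wx":0,"wy":0,"wz":0,"fingers":0.6},{"dx":-0.014,"dy":-0.155,"dz":0,"wx":0,"wy":0,"wz":0,"fingers":0.6},{"dx":0,"dy":0,"dz":0,"wx":0,"wy":0,"wz":0,"fingers":0.6},{"dx":0,"dy":0,"dz":0,"wx":0,"wy":0,"wz":0,"fingers":0.6}]' 40
python3 - <<'E'
from h import *
c=cam("wrist");p=proj(c,[[.457,.009,.06],[.457,.009,.02]]);print(p)
im=c["image"].copy()
for q in p: cv2.circle(im,tuple(int(round(v)) for v in q),1,(255,0,0),-1)
cv2.imwrite("pics/w12.png",cv2.resize(im[100:300,130:390,::-1],None,fx=3,fy=3))
E
```

```text
time: 21.92
eef_pos: [0.4587, 0.0133, 0.1524]
ee_rot: [-0.0, 1.0, -0.0, 0.0]
wrist_force: [-0.8, 0.3, 0.0]
grip_width: 0.0683
[[254.54834109 190.1845464 ]
 [255.23075286 180.61654547]]
```

View pics/w12.png

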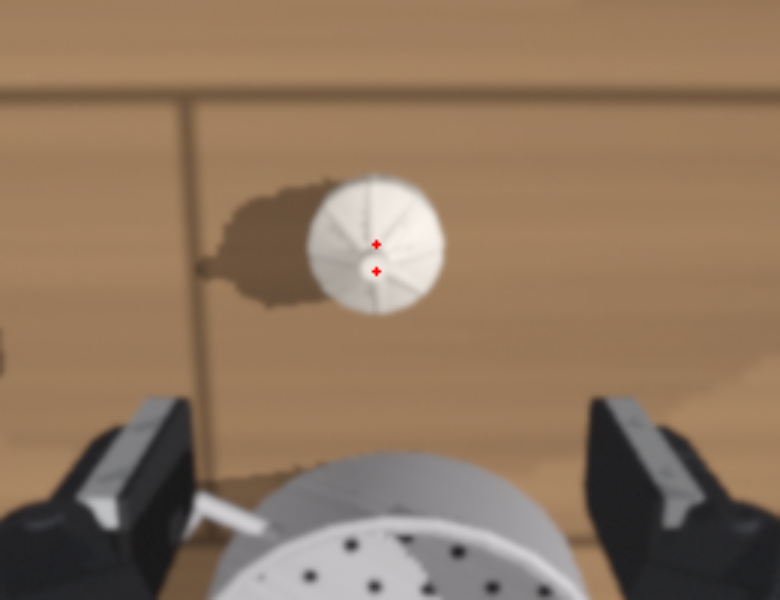

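```bash
python3 -m handwheel '[{"dx":-0.006,"dy":-0.014,"dz":-0.13,"wx":0,"wy":0,"wz":0,"fingers":0.6},{"dx":0,"dy":0,"dz":-0.16,"wx":0,"wy":0,"wz":0,"fingers":0.6},{"dx":0,"dy":0,"dz":-0.14,"wx":0,"wy":0,"wz":0,"fingers":0.6},{"dx":0,"dy":0,"dz":-0.07,"wx":0,"wy":0,"wz":0,"fingers":0.6},{"dx":0,"dy":0,"dz":-0.03,"wx":0,"wy":0,"wz":0,"fingers":0.6},{"dx":0,"dy":0,"dz":0,"wx":0,"wy":0,"wz":0,"fingers":0.6},{"dx":0,"dy":0,"dz":0,"wx":0,"wy":0,"wz":0,"fingers":-0.2},{"dx":0,"dy":0,"dz":0,"wx":0,"wy":0,"wz":0,"fingers":-0.2},{"dx":0,"dy":0,"dz":0,"wx":0,"wy":0,"wz":0,"fingers":-0.2},{"dx":0,"dy":0,"dz":0,"wx":0,"wy":0,"wz":0,"fingers":-0.2},{"dx":0,"dy":0,"dz":0,"wx":0,"wy":0,"wz":0,"fingers":-0.2},{"dx":0,"dy":0,"dz":0,"wx":0,"wy":0,"wz":0,"fingers":-0.2}]' 40
```

```text
time: 23.48
eef_pos: [0.4571, 0.0085, -0.0055]
ee_rot: [-0.0, 1.0, 0.001, 0.001]
wrist_force: [-1.3, 0.2, 5.9]
grip_width: 0.0437
```

```bash
python3 -m handwheel '[{"dx":0,"dy":0,"dz":0.1,"wx":0,"wy":0,"wz":0,"fingers":-0.2},{"dx":0,"dy":0,"dz":0.17,"wx":0,"wy":0,"wz":0,"fingers":-0.2},{"dx":0,"dy":0,"dz":0.17,"wx":0,"wy":0,"wz":0,"fingers":-0.2},{"dx":0.02,"dy":-0.1,"dz":0,"wx":0,"wy":0,"wz":0,"fingers":-0.2},{"dx":0.06,"dy":-0.16,"dz":0,"wx":0,"wy":0,"wz":0,"fingers":-0.2},{"dx":0.07,"dy":-0.17,"dz":0,"wx":0,"wy":0,"wz":0,"fingers":-0.2},{"dx":0.07,"dy":-0.17,"dz":0,"wx":0,"wy":0,"wz":0,"fingers":-0.2},{"dx":0.07,"dy":-0.17,"dz":0,"wx":0,"wy":0,"wz":0,"fingers":-0.2},{"dx":0.067,"dy":-0.15,"dz":0,"wx":0,"wy":0,"wz":0,"fingers":-0.2},{"dx":0.06,"dy":-0.102,"dz":0,"wx":0,"wy":0,"wz":0,"fingers":-0.2},{"dx":0,"dy":0,"dz":0,"wx":0,"wy":0,"wz":0,"fingers":-0.2},{"dx":0,"dy":0,"dz":0,"wx":0,"wy":0,"wz":0,"fingers":-0.2}]' 40
python3 - <<'E'
from h import *
c=cam("wrist");cv2.imwrite("pics/w13.png",c["image"][:,:,::-1])
an=np.linspace(0,6.28,60);P=[[.582+.06*np.cos(a),-.298+.06*np.sin(a),.022] for a in an]
im=c["image"].copy()
for q in proj(c,P): cv2.circle(im,tuple(int(round(v)) for v in q),1,(0,255,0),-1)
cv2.imwrite("pics/w13.png",im[:,:,::-1])
c=cam("side");cv2.imwrite("pics/s13.png",cv2.resize(c["image"][150:310,250:450,::-1],None,fx=4,fy=3.7))
E
```

```text
time: 24.98
eef_pos: [0.5813, -0.2979, 0.1256]
ee_rot: [-0.0, 1.0, 0.0, 0.0]
wrist_force: [0.5, 0.7, -0.6]
grip_width: 0.0434
```

View pics/w13.png

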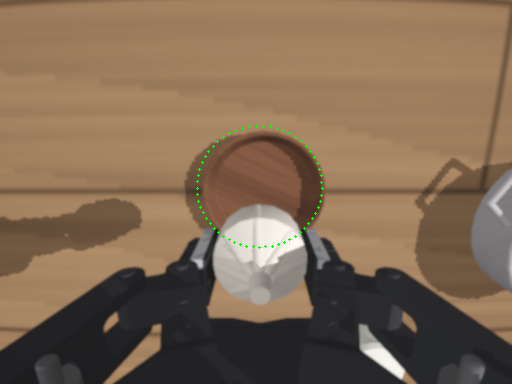

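View pics/s13.png

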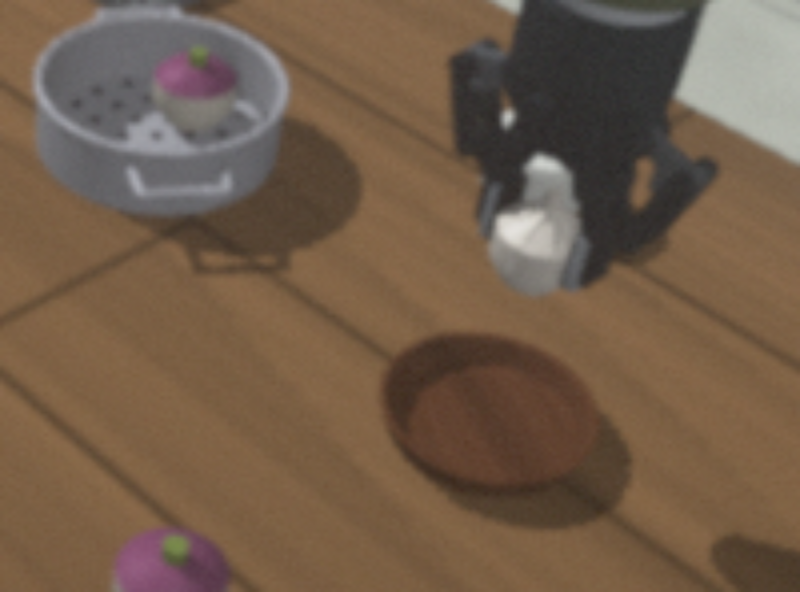

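The dish rim is about 4 mm further in +x and +y than my circle, so I'll correct for that while lowering.

```bash
python3 -m handwheel '[{"dx":0.013,"dy":0.01,"dz":-0.12,"wx":0,"wy":0,"wz":0,"fingers":-0.2},{"dx":0,"dy":0,"dz":-0.15,"wx":0,"wy":0,"wz":0,"fingers":-0.2},{"dx":0,"dy":0,"dz":-0.07,"wx":0,"wy":0,"wz":0,"fingers":-0.2},{"dx":0,"dy":0,"dz":-0.04,"wx":0,"wy":0,"wz":0,"fingers":-0.2},{"dx":0,"dy":0,"dz":-0.025,"wx":0,"wy":0,"wz":0,"fingers":-0.2},{"dx":0,"dy":0,"dz":0,"wx":0,"wy":0,"wz":0,"fingers":-0.2},{"dx":0,"dy":0,"dz":0,"wx":0,"wy":0,"wz":0,"fingers":-0.2}]' 40
```

```text
time: 25.95
eef_pos: [0.5858, -0.2958, 0.0048]
ee_rot: [-0.0, 1.0, -0.0, 0.001]
wrist_force: [-0.0, -0.7, -0.9]
grip_width: 0.0434
```

```bash
python3 -m handwheel '[{"dx":0,"dy":0,"dz":-0.01,"wx":0,"wy":0,"wz":0,"fingers":-0.2},{"dx":0,"dy":0,"dz":0,"wx":0,"wy":0,"wz":0,"fingers":-0.2},{"dx":0,"dy":0,"dz":0,"wx":0,"wy":0,"wz":0,"fingers":0.3},{"dx":0,"dy":0,"dz":0,"wx":0,"wy":0,"wz":0,"fingers":0.3},{"dx":0,"dy":0,"dz":0,"wx":0,"wy":0,"wz":0,"fingers":0.3},{"dx":0,"dy":0,"dz":0.07,"wx":0,"wy":0,"wz":0,"fingers":0.3},{"dx":0,"dy":0,"dz":0.17,"wx":0,"wy":0,"wz":0,"fingers":0.3},{"dx":0,"dy":0,"dz":0.17,"wx":0,"wy":0,"wz":0,"fingers":0.3},{"dx":-0.1,"dy":0,"dz":0.1,"wx":0,"wy":0,"wz":0,"fingers":0.75},{"dx":-0.16,"dy":0,"dz":0,"wx":0,"wy":0,"wz":0,"fingers":0.75},{"dx":-0.16,"dy":0.01,"dz":0,"wx":0,"wy":0,"wz":0,"fingers":0.75},{"dx":-0.16,"dy":0.02,"dz":0,"wx":0,"wy":0,"wz":0,"fingers":0.75},{"dx":-0.157,"dy":0.03,"dz":0,"wx":0,"wy":0,"wz":0,"fingers":0.75},{"dx":0,"dy":0,"dz":0,"wx":0,"wy":0,"wz":0,"fingers":0.75},{"dx":0,"dy":0,"dz":0,"wx":0,"wy":0,"wz":0,"fingers":0.75}]' 40
python3 - <<'E'
from h import *
print(robot.observe()["joint_pos"])
c=cam("wrist");b=blobs(c,(33,60,60),(60,255,255),8);print(b,proj(c,[.3645,-.278,.057]))
for x in b: print(plane(c,x[0],.057))
cv2.imwrite("pics/w14.png",c["image"][:,:,::-1])
c=cam("side");cv2.imwrite("pics/s14.png",cv2.resize(c["image"][150:310,250:450,::-1],None,fx=4,fy=3.7))
E
```

```text
time: 27.82
eef_pos: [0.3649, -0.2776, 0.155]
ee_rot: [-0.0, 1.0, 0.0, 0.001]
wrist_force: [0.3, -0.8, 0.1]
grip_width: 0.0748
[-0.26209262 -0.03725749  0.81423669  1.99722927  0.0275358   1.16805996
  2.1120327 ]
[([257.5, 189.5], [252, 184, 12, 12, 115])] [[258.77779871 189.79842111]]
[ 0.36421062 -0.2791991   0.057     ]
```

View pics/s14.png

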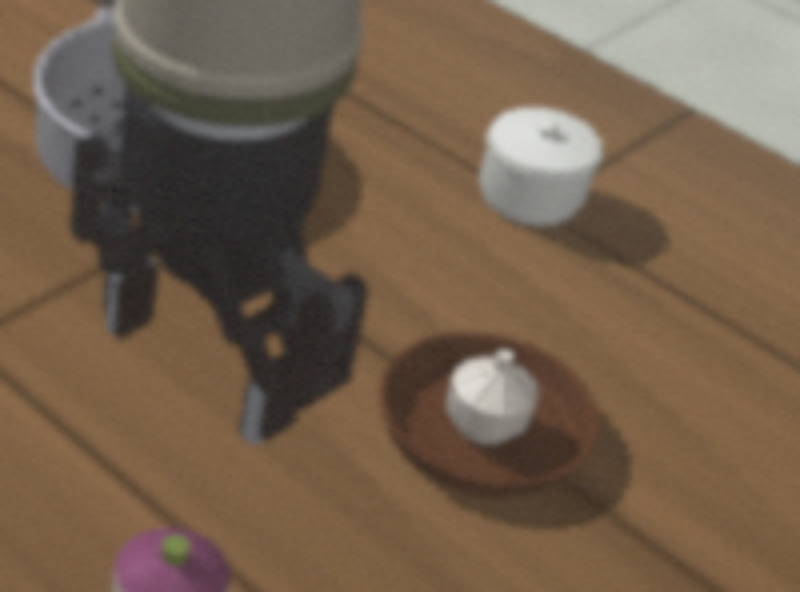

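The garlic stands in the middle of the dish. Now turnip B.

```bash
python3 -m handwheel '[{"dx":0,"dy":-0.004,"dz":-0.13,"wx":0,"wy":0,"wz":0,"fingers":0.75},{"dx":0,"dy":0,"dz":-0.16,"wx":0,"wy":0,"wz":0,"fingers":0.75},{"dx":0,"dy":0,"dz":-0.14,"wx":0,"wy":0,"wz":0,"fingers":0.75},{"dx":0,"dy":0,"dz":-0.075,"wx":0,"wy":0,"wz":0,"fingers":0.75},{"dx":0,"dy":0,"dz":-0.035,"wx":0,"wy":0,"wz":0,"fingers":0.75},{"dx":0,"dy":0,"dz":0,"wx":0,"wy":0,"wz":0,"fingers":0.75},{"dx":0,"dy":0,"dz":0,"wx":0,"wy":0,"wz":0,"fingers":0.1},{"dx":0,"dy":0,"dz":0,"wx":0,"wy":0,"wz":0,"fingers":0.1},{"dx":0,"dy":0,"dz":0,"wx":0,"wy":0,"wz":0,"fingers":0.1},{"dx":0,"dy":0,"dz":0,"wx":0,"wy":0,"wz":0,"fingers":0.1},{"dx":0,"dy":0,"dz":0,"wx":0,"wy":0,"wz":0,"fingers":0.1},{"dx":0,"dy":0,"dz":0,"wx":0,"wy":0,"wz":0,"fingers":0.1}]' 40
```

```text
time: 29.42
eef_pos: [0.365, -0.2791, -0.007]
ee_rot: [-0.0, 1.0, -0.0, 0.001]
wrist_force: [-2.0, 0.3, 5.9]
grip_width: 0.0536
```

```bash
python3 -m handwheel '[{"dx":0,"dy":0,"dz":0.1,"wx":0,"wy":0,"wz":0,"fingers":0.1},{"dx":0,"dy":0,"dz":0.17,"wx":0,"wy":0,"wz":0,"fingers":0.1},{"dx":0,"dy":0,"dz":0.17,"wx":0,"wy":0,"wz":0,"fingers":0.1},{"dx":0.06,"dy":0.08,"dz":0,"wx":0,"wy":0,"wz":0,"fingers":0.1},{"dx":0.11,"dy":0.14,"dz":0,"wx":0,"wy":0,"wz":0,"fingers":0.1},{"dx":0.11,"dy":0.14,"dz":0,"wx":0,"wy":0,"wz":0,"fingers":0.1},{"dx":0.11,"dy":0.14,"dz":0,"wx":0,"wy":0,"wz":0,"fingers":0.1},{"dx":0.11,"dy":0.14,"dz":0,"wx":0,"wy":0,"wz":0,"fingers":0.1},{"dx":0.11,"dy":0.14,"dz":0,"wx":0,"wy":0,"wz":0,"fingers":0.1},{"dx":0.1,"dy":0.14,"dz":0,"wx":0,"wy":0,"wz":0,"fingers":0.1},{"dx":0.05,"dy":0.07,"dz":0,"wx":0,"wy":0,"wz":0,"fingers":0.1},{"dx":0,"dy":0,"dz":0,"wx":0,"wy":0,"wz":0,"fingers":0.1},{"dx":0,"dy":0,"dz":0,"wx":0,"wy":0,"wz":0,"fingers":0.1}]' 40
python3 - <<'E'
from h import *
c=cam("wrist");cv2.imwrite("pics/w15.png",c["image"][:,:,::-1])
c=cam("side");cv2.imwrite("pics/s15.png",cv2.resize(c["image"][80:240,190:390,::-1],None,fx=4,fy=3.7))
c=cam("top");b=blobs(c,(33,60,60),(60,255,255),4)
for x in b: print(x,plane(c,x[0],.062))
E
```

```text
time: 31.05
eef_pos: [0.5919, 0.0173, 0.1244]
ee_rot: [0.0, 1.0, -0.0, 0.0]
wrist_force: [-0.1, -0.8, -0.9]
grip_width: 0.0538
([248.4, 311.7], [199, 303, 106, 26, 1145]) [0.26200921 0.06591326 0.062     ]
```

View pics/w15.png

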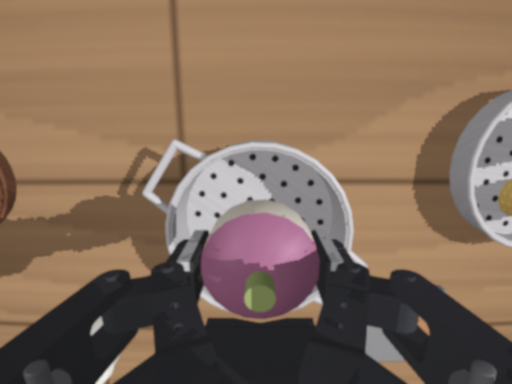

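View pics/s15.png

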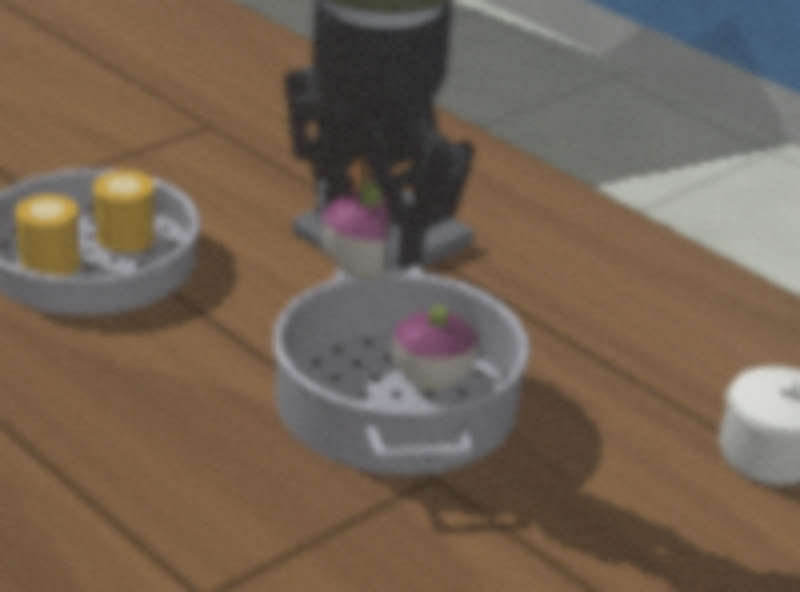

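```bash
python3 - <<'E'
from h import *
c=cam("side");b=blobs(c,(33,60,60),(60,255,255),4)
for x in b: print(x,plane(c,x[0],.062))
E
python3 -m handwheel '[{"dx":0.004,"dy":0,"dz":-0.12,"wx":0,"wy":0,"wz":0,"fingers":0.1},{"dx":0,"dy":0,"dz":-0.08,"wx":0,"wy":0,"wz":0,"fingers":0.1},{"dx":0,"dy":0,"dz":0,"wx":0,"wy":0,"wz":0,"fingers":0.1}]' 40
```

```text
([11.2, 81.8], [10, 81, 4, 2, 5]) [0.20004919 1.01358563 0.062     ]
([282.2, 131.9], [281, 130, 4, 5, 17]) [0.73314569 0.16711313 0.062     ]
([299.2, 164.3], [298, 163, 4, 4, 12]) [0.66150334 0.01994608 0.062     ]
([10.4, 323.6], [9, 323, 3, 3, 5]) [-0.07041946 -0.01670184  0.062     ]
([51.0, 323.8], [48, 322, 7, 4, 12]) [-0.01188556 -0.06080133  0.062     ]
([21.7, 327.4], [18, 326, 8, 4, 12]) [-0.05634351 -0.03678192  0.062     ]
([37.1, 327.4], [31, 326, 14, 3, 17]) [-0.03423784 -0.05322015  0.062     ]
time: 31.62
eef_pos: [0.5919, 0.0178, 0.0625]
ee_rot: [0.0, 1.0, -0.0, -0.002]
wrist_force: [-0.3, 0.6, -0.4]
grip_width: 0.0536
```

```bash
python3 -m handwheel '[{"dx":0.003,"dy":0,"dz":-0.09,"wx":0,"wy":0,"wz":0,"fingers":0.1},{"dx":0,"dy":0,"dz":-0.06,"wx":0,"wy":0,"wz":0,"fingers":0.1},{"dx":0,"dy":0,"dz":-0.035,"wx":0,"wy":0,"wz":0,"fingers":0.1},{"dx":0,"dy":0,"dz":-0.015,"wx":0,"wy":0,"wz":0,"fingers":0.1},{"dx":0,"dy":0,"dz":0,"wx":0,"wy":0,"wz":0,"fingers":0.1},{"dx":0,"dy":0,"dz":0,"wx":0,"wy":0,"wz":0,"fingers":0.1}]' 40
```

```text
time: 32.38
eef_pos: [0.5947, 0.0184, 0.0045]
ee_rot: [-0.0, 1.0, 0.0, 0.0]
wrist_force: [0.1, 0.5, -0.0]
grip_width: 0.0537
```

```bash
python3 -m handwheel '[{"dx":0,"dy":0,"dz":-0.018,"wx":0,"wy":0,"wz":0,"fingers":0.1},{"dx":0,"dy":0,"dz":0,"wx":0,"wy":0,"wz":0,"fingers":0.1},{"dx":0,"dy":0,"dz":0,"wx":0,"wy":0,"wz":0,"fingers":0.5},{"dx":0,"dy":0,"dz":0,"wx":0,"wy":0,"wz":0,"fingers":0.5},{"dx":0,"dy":0,"dz":0,"wx":0,"wy":0,"wz":0,"fingers":0.5},{"dx":0,"dy":0,"dz":0.07,"wx":0,"wy":0,"wz":0,"fingers":0.5},{"dx":0,"dy":0,"dz":0.15,"wx":0,"wy":0,"wz":0,"fingers":0.5},{"dx":0,"dy":0,"dz":0.18,"wx":0,"wy":0,"wz":0,"fingers":0.5},{"dx":-0.1,"dy":0,"dz":0.15,"wx":0,"wy":0,"wz":0,"fingers":0.5},{"dx":-0.17,"dy":0,"dz":0.05,"wx":0,"wy":0,"wz":0,"fingers":0.5},{"dx":-0.17,"dy":0,"dz":0.05,"wx":0,"wy":0,"wz":0,"fingers":0.5},{"dx":0,"dy":0,"dz":0,"wx":0,"wy":0,"wz":0,"fingers":0.5},{"dx":0,"dy":0,"dz":0,"wx":0,"wy":0,"wz":0,"fingers":0.5}]' 40
python3 - <<'E'
from h import *
c=cam("wrist");cv2.imwrite("pics/w16.png",c["image"][:,:,::-1])
s=cam("side");cv2.imwrite("pics/s16.png",cv2.resize(s["image"][80:300,170:450,::-1],None,fx=2.8,fy=2.7))
t=cam("top");cv2.imwrite("pics/t16.png",t["image"][:,:,::-1])
for n,c in(("t",t),("s",s)):
  for x in blobs(c,(33,60,60),(60,255,255),4):
    p=plane(c,x[0],.062)
    if .5<p[0]<.75 and abs(p[1])<.1: print(n,"stub",p.round(3))
  for x in blobs(c,(15,10,170),(35,110,255),15):
    p=plane(c,x[0],.055)
    if .5<p[0]<.65 and .2<p[1]<.4: print(n,"pith",x[1][4],p.round(3))
E
```

```text
time: 34.0
eef_pos: [0.4628, 0.0184, 0.1945]
ee_rot: [-0.0, 1.0, 0.001, 0.001]
wrist_force: [-0.2, -0.1, -0.2]
grip_width: 0.0639
t pith 100 [0.607 0.292 0.055]
t pith 109 [0.543 0.298 0.055]
s stub [0.662 0.02  0.062]
s stub [0.595 0.02  0.062]
s pith 34 [0.605 0.3   0.055]
s pith 35 [0.541 0.3   0.055]
```

View pics/s16.png

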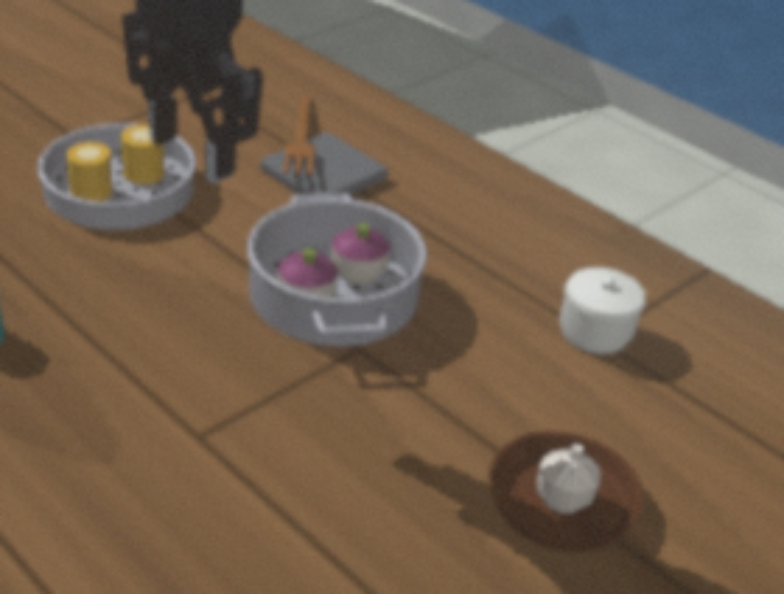

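View pics/t16.png

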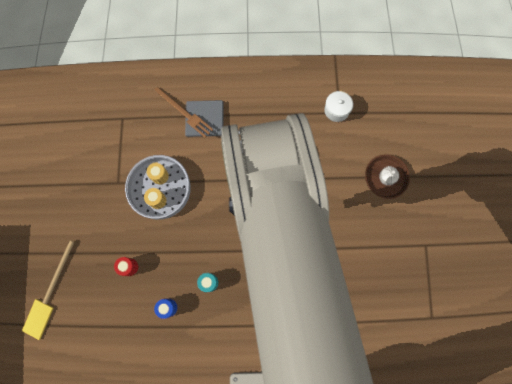

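All five stand upright and are released, and the trivet and salt cellar sit where they were. The stubs and pith are 32–35 mm from the tier axes, inside the 60 mm limit. Handing in.

```bash
python3 -c "
from cell import robot
print(robot.close_job(), robot.observe()['time'])"
```

```text
the job is handed in; nothing more can be done
the job is handed in; nothing more can be done
```

The job is handed in at about 34 s of the 136 s allowed: both turnips are in the deep tier, both yellow corn chunks in the shallow tier, and the garlic is in the wooden dish. No verdict was reported.

**Last checks:**
- **Upright and released:** the last side picture shows all five upright and released, with the gripper clear of everything.
- **Turnips:** the stubs are at x 0.662 and 0.595, y 0.020, about 33 mm from the tier's axis (limit 60). In the last top picture the arm hid the deep tier, so these come from the side camera only.
- **Corn:** the pith centres are 32–36 mm from the tier's axis (limit 60). The two cameras differ by up to 8 mm in y.
- **Garlic:** it was set down at the dish centre as seen by the wrist camera. That centre was about 4 mm from my first estimate, and I corrected for it while lowering.
- **Bystanders:** by eye in the last pictures, the salt cellar, the trivet with its fork and the coloured look-alikes look unmoved.

**What disagreed:** the fingertips sit about 17–20 mm above the reported TCP, where the description puts them 14 mm below it.
- **First corn:** gripped only near its top, but it was placed well.
- **First turnip:** gripped on its shoulder at first, so I opened, went lower and gripped it again.
- **The other three:** I used the corrected height.

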